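# Feel the gap under the spreader bar with the taper gauge

## Robot

A 7-joint arm with a two-finger parallel gripper is mounted at the origin on a cart in front of the work surface, level with it; the furniture and walls round the work are solid. World frame = base frame: x ahead of the robot, y to its left, z up, the work surface at z = 0. Lengths are in m, angles in rad, forces in N, time in s.
With the tool pointing down it reaches from about 0.4 to 0.925 m from the base axis. Payload 4.1 kg.
Tool frame: the origin (TCP) lies at the very end of the fingers, on their centre line; the grasp point (between the pads) lies 19 mm behind it (arm.grip_point_offset is the distance from the TCP to the grasp point, in m); z points along the fingers, y is the direction in which the jaws open and shut (so a half turn about z gives the same grasp; the last joint's range is limited). The gripper opens to 85 mm and grips with 20 to 120 N. Pads are 22 mm wide; open, the fingers measure 114 mm over their backs; the gripper's body (76 mm by 85 mm) begins 54 mm behind the grasp point. The pads swing forward as they close: fully open they stand 13 mm farther back than shut.
Start: joints at [1.106, 0.398, 0.045, 1.537, -0.019, 1.207, -0.051], TCP at [0.233, -0.607, 0.2] pointing down, gripper open.
Joint ranges: [-2.82, 2.82], [-0.49, 2.23], [-1.37, 1.46], [0, 2.46], [-1.36, 4.5], [0.23, 2], [-2.94, 2.94]. Speed limits (rad/s): [2.57, 2.57, 3.14, 3.14, 3.14, 3.14, 3.14].

## Interface

Orientations are given as a unit quaternion [x, y, z, w].
In Python, from bench import telemetry, vision, arm, spotter gives the robot as it stands.
- The arm moves only by the tool servo_tool, never from a script. Its argument "series" is a list of rows, each an object of numbers: "claw": the closure, from 0 (fully open) to 1 (shut); "tx", "ty", "tz": the shift along the tool's x, y, z in m; "rx", "ry", "rz": the turn, a rotation vector about the tool's x, y, z in rad. In form: [{"claw": .., "tx": .., "ty": .., "tz": .., "rx": .., "ry": .., "rz": ..}, ...]. A call has 1 to 20 rows; each row is the pose to reach, as a shift and turn from the pose commanded when the call began, along the tool's axes at that moment; what a row does not reach only later rows make up. A row lasts 1/8 s, in which the tool goes at most 62.5 mm and 10.7 degrees, less where a joint would pass 70% of its speed; a pose out of reach is approached as far as the arm can. A call with a gripper value outside its range is refused whole. The fingers move at their own pace and stop on an object; "newtons" is the grip in N (left out, the last holds). Time passes only in rows, so rows that repeat a pose let the fingers close. It gives the time, the measured TCP pose, the force and the opening at its end, in the units of the state.
- telemetry.observe(): the state, without advancing time (a new reading comes with each control period).
- vision.get_image(name): name is "scene" or "top" or "wrist"; returns a dict with "img" (384x512x3 uint8, red, green, blue), "z_map" (384x512 float32, m along the optical axis (not along the pixel's ray), 0 where there is no reading), "intrinsics" (3x3 intrinsics, pixels), "view" (4x4, takes a point from world to camera coordinates). Camera axes: x right, y down, z forward; pixel columns grow to the right and rows downward; lengths in m; the calibration is good to about 2 mm. A picture is of the moment at which its call begins.
- arm.job_done(): hands the job in, once; it reports no verdict.
Trained networks look in the newest picture that a camera, given by its name, has taken for a name from the list of things; names that differ only in an ending like _2 or _b are one class to them, and where a whole thing is asked for, a point or a joint stands for the part that bears it (a point fixed in the world has none). Each returns a list of dicts, best first, with "p" (0 to 1); they miss things now and then, are a little off and sometimes report something else, mostly with a low value. They report only what shows in the picture. A call takes as long as a camera call. They do not tell look-alikes from the thing itself.
- spotter.search_frame(camera, target): "uv" ([column, row] in pixels, amid what is visible of it).
- spotter.trace(camera, target): "mask" (384x512 bool, what is visible of it) and "uv" ([column, row] in pixels, amid what is visible of it).
The state is a dict: "t": time; "q": joint angles; "qvel": joint speeds; "joint_torque": joint torques, N m; "ee_pos": TCP position; "eef_rot": TCP orientation; "ft_force": force on the tool from outside, world axes, zero at the start; "moment": the same for the moment, N m; "gripper_width": finger opening in m.
Only numpy, scipy, OpenCV 4.12 (cv2) and the standard library are available. Lean on these libraries where they do the work, as an engineer would, in place of code of your own. Each camera call takes 0.05 s, during which the arm holds its last target.

## Task

Gauge the gap under the sprung bar of the little spreader gate: slide the taper gauge flat along the table, thin end first and straight in midway between the side plates from the gate's front (robot) side, until the bar just grips the blade and you feel a definite drag. Do not force it: stop as soon as it is snug, the bar hardly lifted. Let go and leave the gauge lying flat and lightly gripped there, so that the gap can be read off, without leaning on the gate or disturbing the other things.

Things in the scene. Friction and masses are not known exactly. Their poses are not given: they have to be found in the camera images.
- gate: Spreader gate: aluminium frame fixed to the table. Two side plates 52 high on 80 mm long, 8 mm high feet, 90 mm clear between them (122 over all), joined by a crosshead at z 54 to 62 with caps to z = 69; a sprung bar hangs between. Origin: on the table, midway between the plates, straight below the bar's lip. x: the way the gauge goes in, front (robot side) to back; y along the bar; z up.
- gate_slot (a point): Point on the table 4 mm in front of the gate's origin, at the slot below the steel bar (88 wide, 8 thick, round lip of radius 4). The gap from lip to table is 5.5 to 10.5 mm, differs each time and is not reported. Springs press the bar down on its stop: it begins to lift at 3 N and takes 8 N more per mm.
- taper_gauge: Taper gauge, 178 long, about 0.16 kg, lying flat: black upright grip block (x -28 to 28), then a steel wedge blade 24 wide with flat underside, 14 thick at x = 40, thinning by 1 mm per 10 mm to 3 thick at the tip, x = 150. Friction on table and bar about 0.6 each: the push is about 1.3 times the bar's force. Origin: underside, below the grip block's centre; x towards the tip, z up.
- gauge_grip (a point): Centre of the gauge's black grip block, 25 mm above the gauge's origin: the block is 56 long (gauge x), 16 wide (gauge y) and 38 high; pinch it across its 16 mm.
- gauge_tip (a point): Middle of the thin end of the taper gauge's blade, at its underside: 150 mm along x from the gauge's origin.
- nozzle: Bystander: conical metal piping nozzle, 30 mm across, 40 high, standing; origin under its centre.
- tape: Bystander: roll of tape, 96 mm across, 25 high, lying; origin under its centre.
- lid: Bystander: black cup lid, 81 mm across, 14 high; origin under its centre.
- brush: Bystander: pastry brush with a bow handle, 30 x 85 x 55 mm; origin under its centre.
Mind the look-alikes: they are no part of the job. There is more than one size of the taper_gauge; the one meant has the size given above. What is shaped like the gate but green is not meant.

How it is judged:
At the end, for the whole second after the job is handed in: Gauge at rest, flat (tilt < 0.06 rad, grip underside < 6 mm up); tip 10 mm or more past the lip, grip centre 50 mm or more before it; tip within 25 mm, grip within 30 mm of the middle plane; within 0.2 rad of the gate's x; the bar presses on it with 2 to 13 N (contact force between taper_gauge and gate between 2 and 13 N and x of gauge_tip in the frame of gate above 0.01 m and x of taper_gauge in the frame of gate below -0.05 m and y of gauge_tip in the frame of gate between -0.025 and 0.025 m and y of taper_gauge in the frame of gate between -0.03 and 0.03 m and angle between the x axis of taper_gauge and the x axis of gate, either way round below 0.2 rad and angle between taper_gauge's own z axis and vertical below 0.06 rad and height (world z) of taper_gauge below 0.006 m and linear speed of taper_gauge below 0.01 m/s); the robot touches nothing.
It fails at once if the gauge is forced: gauge and gate press on each other with more than 18 N (contact force between taper_gauge and gate above 18 N).
It fails at once if the robot itself leans on the gate with more than 5 N (contact force between any of the fingers, the arm and gate above 5 N).
It fails at once if a bystander is shifted by more than 20 mm (distance of any of nozzle, tape, lid, brush from where it was at the start of the episode above 0.02 m).
It also fails if it takes over 61 s, if anything falls off the work surface, if the arm or the gripper's body presses on something with over 40 N, if the wrist force passes 120 N, or if a joint passes its speed limit or range.

## Working session

There is one attempt and no reset: what is moved stays moved. The work goes in short steps, Python scripts to look and compute and a tool call to move; the robot and the scene stay as the last step left them, time stands still between calls to the robot, and variables do not carry over. Pictures are saved under pics/ and viewed, and the job is handed in when it is done.

Besides the shell and the picture viewer there is one more tool, called after "Request:" in YAML: its name, and indented under it one key for each argument. servo_tool: Moves the arm, as the interface text tells. Its arguments: {"type":"object","properties":{"series":{"type":"array"},"newtons":{"type":"number"}},"required":["series"]}

```bash
mkdir -p pics; ls
cat > h.py <<'E'
import numpy as np, cv2
from bench import telemetry, vision, arm, spotter
def get(n):
    d=vision.get_image(n); return d
def save(d,name,s=1.5):
    im=cv2.cvtColor(d["img"],cv2.COLOR_RGB2BGR); im=cv2.resize(im,None,fx=s,fy=s,interpolation=cv2.INTER_CUBIC); cv2.imwrite("pics/"+name,im)
def cloud(d):
    z=d["z_map"]; K=d["intrinsics"]; V=np.linalg.inv(d["view"])
    v,u=np.mgrid[0:z.shape[0],0:z.shape[1]]
    P=np.stack([(u-K[0,2])*z/K[0,0],(v-K[1,2])*z/K[1,1],z,np.ones_like(z)],-1)
    W=P@V.T; W=W[...,:3]; W[z==0]=np.nan
    return W
E
python3 - <<'E'
from h import *
s=telemetry.observe(); print(s)
for n in ["top","scene"]:
    d=get(n); save(d,n+"0.png"); W=cloud(d); np.savez("pics/"+n+"0.npz",img=d["img"],W=W,K=d["intrinsics"],V=d["view"])
    print(n,np.linalg.inv(d["view"])[:3,3])
    for t in ["gate","taper_gauge","gauge_grip","gauge_tip","nozzle","tape","lid","brush"]:
        for r in spotter.trace(n,t)[:4]:
            m=r["mask"]; print(t,round(r["p"],2),np.round(r["uv"],0),m.sum(),np.round(np.nanmedian(W[m],0),3))
E
```

```text
pics
{'t': 0.0, 'q': array([ 1.10599051,  0.3991792 ,  0.04501663,  1.53792299, -0.01869515,
        1.20689158, -0.05069608]), 'qvel': array([-0.00116356, -0.00080528,  0.00076465,  0.00035781,  0.00143817,
       -0.00159157,  0.00124764]), 'joint_torque': array([-2.91889328e-04, -4.75120103e+01,  1.36419285e+00, -2.54220951e+01,
        1.13878422e-02,  9.50278540e-03, -9.48935735e-06]), 'ee_pos': array([ 0.23227315, -0.60631551,  0.19865233]), 'eef_rot': array([ 9.83307273e-01,  1.81950065e-01, -2.45580259e-04, -9.59023283e-04]), 'ft_force': array([-0.50898774,  1.24115307, -0.92260971]), 'moment': array([ 0.02174357,  0.05659025, -0.04345299]), 'gripper_width': 0.08514068585978699}
top [ 0.46008995 -0.0722399   1.45720612]
gate 0.89 [220. 171.] 371 [0.649 0.084 0.059]
gate 0.63 [193. 241.] 441 [0.384 0.155 0.058]
taper_gauge 0.78 [317. 191.] 300 [ 0.569 -0.28   0.01 ]
taper_gauge 0.69 [270. 233.] 629 [ 0.414 -0.107  0.015]
gauge_grip 0.95 [266. 236.] 658 [ 0.414 -0.104  0.014]
gauge_grip 0.78 [318. 196.] 314 [ 0.565 -0.28   0.01 ]
gauge_grip 0.48 [153. 148.] 158 [0.717 0.322 0.0
[... 499 characters left out ...]
1 [293. 223.] 1192 [ 0.399 -0.066  0.016]
taper_gauge 0.8 [311. 175.] 410 [ 0.528 -0.275  0.012]
gauge_grip 0.94 [286. 226.] 1024 [ 0.397 -0.05   0.018]
gauge_grip 0.57 [308. 175.] 405 [ 0.532 -0.275  0.012]
gauge_tip 0.79 [310. 174.] 403 [ 0.525 -0.275  0.012]
gauge_tip 0.7 [290. 228.] 1139 [ 0.397 -0.055  0.017]
nozzle 0.7 [305. 174.] 431 [ 0.537 -0.275  0.011]
nozzle 0.64 [184. 198.] 960 [0.646 0.093 0.035]
nozzle 0.53 [235. 161.] 78 [ 0.738 -0.146  0.014]
tape 0.93 [325. 156.] 411 [ 0.564 -0.401  0.017]
tape 0.29 [309. 176.] 463 [ 0.53  -0.276  0.01 ]
lid 0.75 [127. 265.] 817 [0.576 0.302 0.003]
lid 0.54 [236. 158.] 54 [ 0.737 -0.145  0.019]
brush 0.59 [ 92. 231.] 424 [0.714 0.329 0.023]
```

View pics/top0.png

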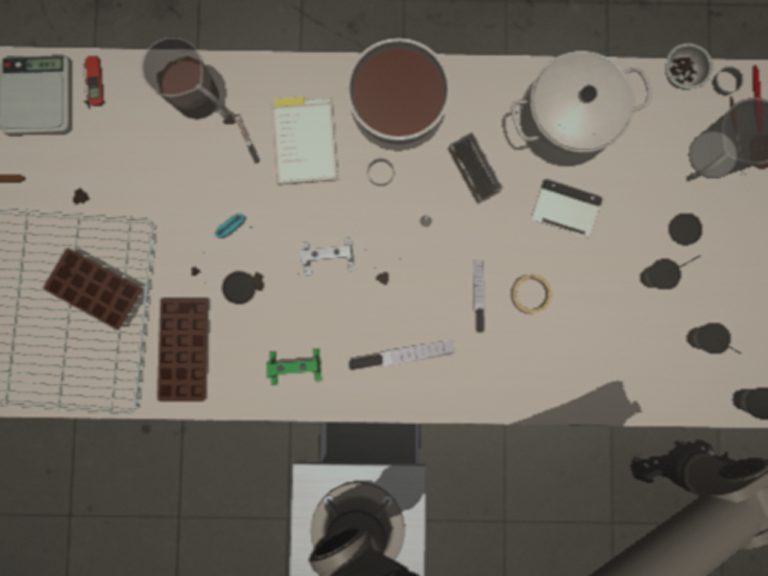

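View pics/scene0.png

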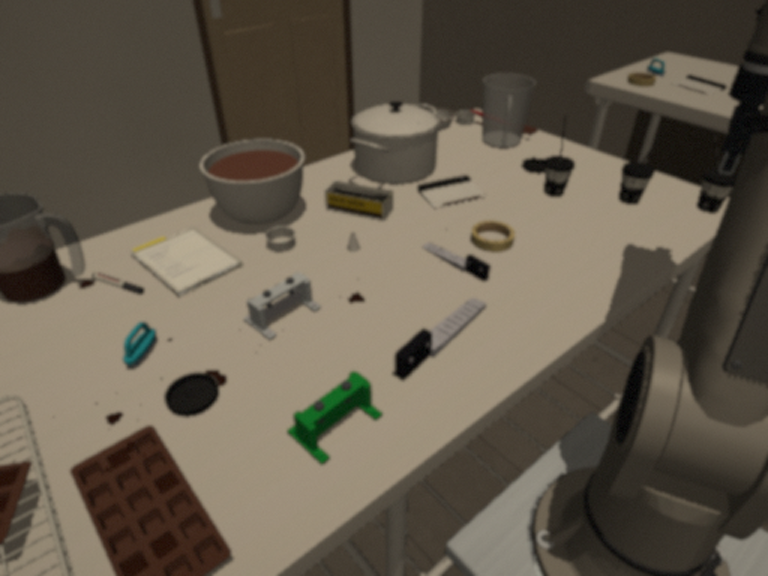

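The top view shows the silver gate near (327,253), the green look-alike near (294,366), and two gauges: a long one at (400,355) and a short one at (479,295). Next I'll measure both gauges and the gate.

Run:
```python
from h import *
for n in ["top","scene"]:
    D=np.load(f"pics/{n}0.npz"); W=D["W"]; img=D["img"].astype(int)
    for nm,c in [("A",(0.42,-0.11)),("B",(0.57,-0.28)),("gate",(0.649,0.084)),("green",(0.384,0.155))]:
        m=(W[...,2]>(0.0045 if nm in"AB" else 0.045))&(W[...,2]<0.1)&(np.hypot(W[...,0]-c[0],W[...,1]-c[1])<(0.13 if nm in "AB" else .085))
        P=W[m]; r=cv2.minAreaRect((P[:,:2]*1000).astype(np.float32))
        print(n,nm,m.sum(),"minrect mm",np.round(r[0],1),np.round(r[1],1),round(r[2],1),"zmax",np.round(np.percentile(P[:,2],[50,98]),3), "meanRGB",img[m].mean(0).round())
        dk=m&(img.max(-1)<60)
        if nm in "AB" and dk.sum()>5: 
            print("  dark",dk.sum(),np.round(W[dk].mean(0),3), np.round(np.percentile(W[dk],98,axis=0),3))
            mu=P[:,:2].mean(0); u,s,vt=np.linalg.svd(P[:,:2]-mu); print("  axis",vt[0],np.degrees(np.arctan2(vt[0,1],vt[0,0])))
    # crop
    im=cv2.cvtColor(D["img"],cv2.COLOR_RGB2BGR)
    if n=="top":
        cv2.imwrite("pics/topcrop.png",cv2.resize(im[140:260,170:350],None,fx=4.4,fy=4.4,interpolation=cv2.INTER_CUBIC))
    else: cv2.imwrite("pics/scenecrop.png",cv2.resize(im[150:310,140:340],None,fx=3.7,fy=3.7,interpolation=cv2.INTER_CUBIC))
```

```text
top A 691 minrect mm [ 426.6 -102.4] [236.3 248.3] 26.8 zmax [0.013 0.057] meanRGB [145. 139. 135.]
  dark 15 [ 0.4   -0.011  0.054] [0.408 0.015 0.058]
  axis [ 0.19018028 -0.98174918] -79.0366945132652
top B 479 minrect mm [ 575.7 -283.9] [250.5 239.9] 53.1 zmax [0.011 0.039] meanRGB [142. 134. 122.]
top gate 277 minrect mm [649.3  86.2] [ 38.3 118.3] 6.2 zmax [0.061 0.069] meanRGB [158. 158. 153.]
top green 293 minrect mm [381.9 159.4] [ 39.  118.2] 5.0 zmax [0.061 0.071] meanRGB [ 70. 122.  74.]
scene A 883 minrect mm [ 414.3 -101.9] [ 36.4 240.5] 10.8 zmax [0.017 0.056] meanRGB [86. 81. 75.]
  dark 309 [ 0.39  -0.014  0.041] [0.405 0.014 0.056]
  axis [-0.22501145  0.97435612] 103.00355117392412
scene B 540 minrect mm [ 555. -335.] [138.7 169.2] 89.1 zmax [0.015 0.038] meanRGB [81. 73. 60.]
  dark 155 [ 0.495 -0.276  0.026] [ 0.522 -0.272  0.039]
  axis [-0.55468093  0.83206314] 123.6887406690063
scene gate 406 minrect mm [650.8  88.1] [ 41.7 119.4] 6.8 zmax [0.061 0.07 ] meanRGB [116. 112. 102.]
scene green 709 minrect mm [381.8 160.5] [ 40.5 119. ] 5.5 zmax [0.062 0.07 ] meanRGB [30. 88. 37.]
```

View pics/topcrop.png

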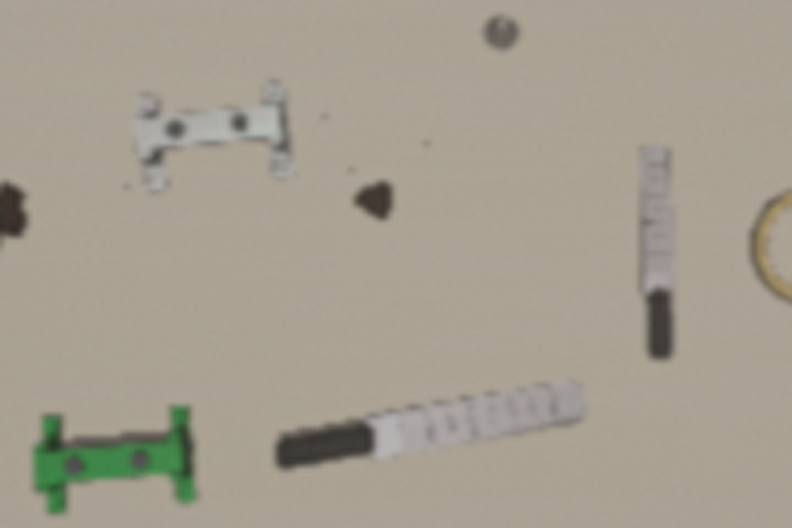

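View pics/scenecrop.png

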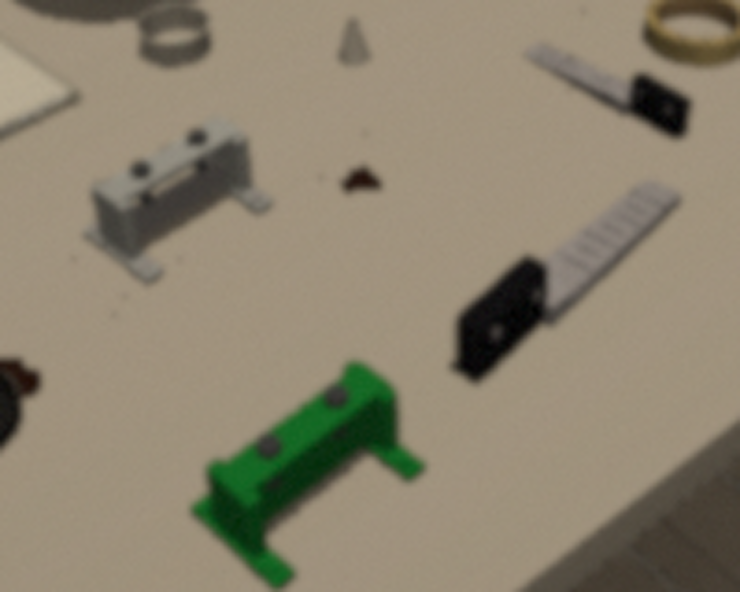

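Run:
```python
from h import *
for n in ["top","scene"]:
    D=np.load(f"pics/{n}0.npz"); W=D["W"]; img=D["img"].astype(int); K=D["K"]; print(n,K[0,0])
    d0=D["V"]
    for nm,c,R in [("A",(0.405,-0.10),.125),("B",(0.555,-0.28),.1)]:
        near=(np.hypot(W[...,0]-c[0],W[...,1]-c[1])<R)
        if nm=="B": near&=(W[...,1]>-0.33)
        dark=near&(img.max(-1)<70)
        bright=near&(img.max(-1)-img.min(-1)<18)&~dark
        for k,m in [("dark",dark),("steel",bright),("hi",near&(W[...,2]>.006))]:
            nn,l,st,_=cv2.connectedComponentsWithStats(m.astype(np.uint8)); i=1+np.argmax(st[1:,4]); P=W[l==i]
            r=cv2.minAreaRect((P[:,:2]*1000).astype(np.float32)); print(n,nm,k,len(P),np.round(r[0],1),np.round(r[1],1),round(r[2],1),np.round(np.percentile(P[:,2],[2,50,95,100]),4))
            r=cv2.minAreaRect(np.argwhere(l==i).astype(np.float32)); print("    px",np.round(r[0],1),np.round(r[1],1),round(r[2],1))
```

```text
top 398.3356311201085
top A dark 108 [397.3 -13.5] [18.6 69.2] 10.6 [0.0489 0.0529 0.0581 0.0601]
    px [240.8 243.5] [ 5.4 19.8] 10.3
top A steel 582 [411.6 -98.3] [ 39.2 249.2] 11.2 [-0.004   0.0118  0.0468  0.0578]
    px [236.7 266.8] [10.8 69.6] 10.5
top A hi 550 [412.4 -94.4] [ 36.7 241.6] 10.6 [0.0063 0.0162 0.0557 0.0601]
    px [236.5 265.9] [10.2 67.8] 9.8
top B dark 38 [ 499.3 -282.5] [11.8 42.9] 89.6 [0.0302 0.0362 0.0397 0.0401]
    px [213.  319.5] [ 3. 12.] 90.0
top B steel 316 [ 559.4 -283.7] [177.   27.5] 0.6 [-0.0035  0.0078  0.035   0.0407]
    px [197.  318.5] [ 7. 48.] 90.0
top B hi 212 [ 547.6 -283.2] [153.6  24.1] 1.7 [0.0068 0.0131 0.0388 0.0407]
    px [200.  318.8] [42.   6.4] 2.6
scene 353.0673246901389
scene A dark 863 [433.6 -92.2] [137.3 246.8] 18.0 [-0.8073 -0.8003 -0.7931 -0.6161]
    px [362.1 287.3] [34.3 43.5] 87.1
scene A steel 455 [ 417.8 -131.4] [ 32.2 178.5] 10.8 [0.0047 0.0129 0.0205 0.0529]
    px [215.5 301. ] [13.4 47.4] 45.0
scene A hi 890 [413.4 -97. ] [ 36.4 246.9] 10.8 [0.0065 0.0177 0.0552 0.0571]
    px [222.4 291.2] [18.1 70.8] 40.1
scene B dark 312 [ 515.9 -290.5] [ 78.  119.3] 89.5 [-0.8084 -0.8004 -0.795  -0.79  ]
    px [323.5 297.5] [26.9 15.6] 45.0
scene B steel 142 [ 584.3 -277.7] [121.5  23.2] 0.4 [0.0038 0.0097 0.0164 0.037 ]
    px [170.7 296.1] [29.1  8.9] 71.6
scene B hi 319 [ 546.3 -280. ] [150.   26.7] 1.0 [0.0065 0.0145 0.0381 0.0399]
    px [172.6 307.4] [42.9 11.1] 61.4
```

B is about 177 × 25 mm, matching the gauge meant. A is about 245 × 35 mm, so it is the oversize look-alike. The silver gate sits near (0.650, 0.087) with a yaw of about 6°.

```bash
cat >> h.py <<'E'
from scipy.spatial.transform import Rotation as Ro
def Rdown(yaw):
    c,s=np.cos(yaw),np.sin(yaw); return np.array([[c,s,0],[s,-c,0],[0,0,-1]])
def delta(pos,yaw,frm=None):
    s=telemetry.observe(); p0=s["ee_pos"]; R0=Ro.from_quat(s["eef_rot"]).as_matrix()
    if frm is not None: p0,R0=frm
    t=R0.T@(np.array(pos)-p0); r=Ro.from_matrix(R0.T@Rdown(yaw)).as_rotvec()
    print("shift",np.round(t,4),"rot",np.round(r,4))
E
python3 - <<'E'
from h import *
delta([0.47,-0.283,0.2],0.015)
E
```

```text
shift [ 3.377e-01 -2.176e-01 -3.000e-04] rot [ 1.000e-04 -0.000e+00  3.508e-01]
```

Request:
servo_tool:
  series:
    - {"claw": 0, "tx": 0.338, "ty": -0.218, "tz": 0, "rx": 0, "ry": 0, "rz": 0.351}
    - {"claw": 0, "tx": 0.338, "ty": -0.218, "tz": 0, "rx": 0, "ry": 0, "rz": 0.351}
    - {"claw": 0, "tx": 0.338, "ty": -0.218, "tz": 0, "rx": 0, "ry": 0, "rz": 0.351}
    - {"claw": 0, "tx": 0.338, "ty": -0.218, "tz": 0, "rx": 0, "ry": 0, "rz": 0.351}
    - {"claw": 0, "tx": 0.338, "ty": -0.218, "tz": 0, "rx": 0, "ry": 0, "rz": 0.351}
    - {"claw": 0, "tx": 0.338, "ty": -0.218, "tz": 0, "rx": 0, "ry": 0, "rz": 0.351}
    - {"claw": 0, "tx": 0.338, "ty": -0.218, "tz": 0, "rx": 0, "ry": 0, "rz": 0.351}
    - {"claw": 0, "tx": 0.338, "ty": -0.218, "tz": 0, "rx": 0, "ry": 0, "rz": 0.351}
    - {"claw": 0, "tx": 0.338, "ty": -0.218, "tz": 0, "rx": 0, "ry": 0, "rz": 0.351}
    - {"claw": 0, "tx": 0.338, "ty": -0.218, "tz": 0, "rx": 0, "ry": 0, "rz": 0.351}

```text
t: 2.15
ee_pos: [0.469, -0.2843, 0.1997]
eef_rot: [1.0, 0.006, -0.0, 0.0]
ft_force: [-0.5, 0.0, 0.6]
gripper_width: 0.0853
```

Run:
```python
from h import *
s=telemetry.observe(); print(s["t"],s["ee_pos"],s["eef_rot"],s["ft_force"])
d=get("wrist"); save(d,"wrist1.png"); W=cloud(d); np.savez("pics/wrist1.npz",img=d["img"],W=W,K=d["intrinsics"],V=d["view"])
C=np.linalg.inv(d["view"]); print(C)
for t in ["taper_gauge","gauge_grip","gauge_tip"]:
    for r in spotter.trace("wrist",t)[:2]:
        m=r["mask"]; P=W[m]; P=P[(P[:,2]>0.004)&(P[:,2]<.08)]
        print(t,round(r["p"],2),r["uv"],m.sum(),np.nanmedian(W[m],0)); 
        if len(P)>5: print(cv2.minAreaRect((P[:,:2]*1000).astype(np.float32)),P[:,2].max())
```

```text
2.15 [ 0.46898707 -0.28434061  0.19967846] [ 9.99983203e-01  5.78153971e-03 -2.31311529e-04  3.37828968e-04] [-0.47974314  0.00620734  0.61058561]
[[ 0.01311558 -0.96297208 -0.26928191  0.53670176]
 [-0.99991246 -0.01216069 -0.00521396 -0.28358977]
 [ 0.00174624  0.26932672 -0.96304728  0.37374331]
 [ 0.          0.          0.          1.        ]]
taper_gauge 0.88 [114.0, 208.5] 5483 [ 0.41137021 -0.09356039  0.01655536]
((411.74981689453125, -100.81730651855469), (35.05351257324219, 255.1131134033203), 10.799077987670898) 0.0566794010303186
taper_gauge 0.64 [253.5, 80.2] 2757 [ 0.57337232 -0.28465559  0.01054779]
((558.6873779296875, -284.85614013671875), (175.1227569580078, 23.908716201782227), 0.9881724119186401) 0.04020090128816006
gauge_grip 0.69 [110.9, 210.6] 5292 [ 0.41166589 -0.09627272  0.01666854]
((411.808837890625, -101.17262268066406), (34.78093719482422, 254.37039184570312), 10.918914794921875) 0.0566794010303186
gauge_grip 0.58 [252.7, 78.1] 2822 [ 0.57341299 -0.28488641  0.01045581]
((558.6805419921875, -284.666748046875), (175.02330017089844, 23.98879623413086), 0.4550510048866272) 0.04020090128816006
gauge_tip 0.88 [256.2, 84.2] 2926 [ 0.57250211 -0.28462657  0.01023773]
((559.1909790039062, -284.6626892089844), (175.8029327392578, 23.98879623413086), 0.4550510048866272) 0.04020090128816006
gauge_tip 0.65 [110.2, 207.4] 5420 [ 0.41153501 -0.09401819  0.0166457 ]
((411.77337646484375, -100.81378173828125), (35.048458099365234, 255.11439514160156), 10.781543731689453) 0.0566794010303186
```

View pics/wrist1.png

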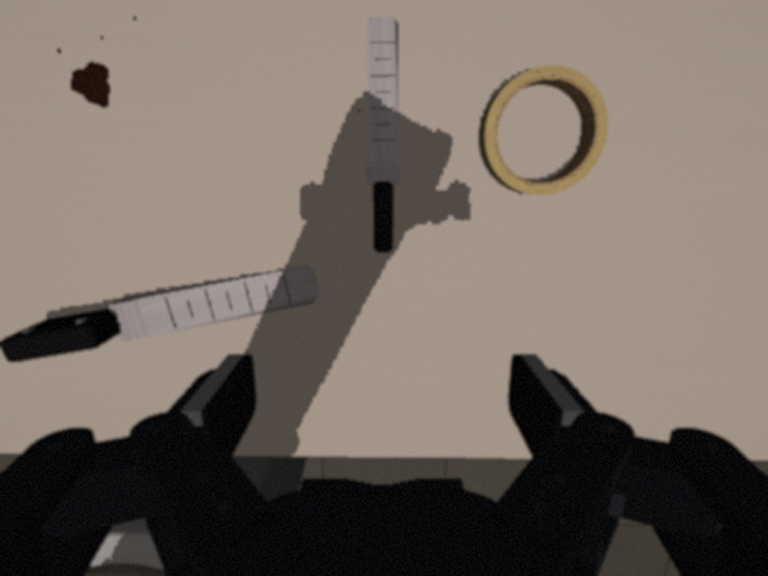

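The right gauge's centre is about (0.559, -0.285), 176 × 24 mm, yaw about 0.015, so its grip centre is near (0.499, -0.285). I'll move down onto it now.

Request:
servo_tool:
  series:
    - {"claw": 0, "tx": 0.03, "ty": 0, "tz": 0.05}
    - {"claw": 0, "tx": 0.03, "ty": 0, "tz": 0.1}
    - {"claw": 0, "tx": 0.03, "ty": 0, "tz": 0.15}
    - {"claw": 0, "tx": 0.03, "ty": 0, "tz": 0.18}
    - {"claw": 0, "tx": 0.03, "ty": 0, "tz": 0.192}
    - {"claw": 0, "tx": 0.03, "ty": 0, "tz": 0.192}
    - {"claw": 0, "tx": 0.03, "ty": 0, "tz": 0.192}

```text
validation failed for argument at $.se...
```

Run:
```python
from h import *
s=telemetry.observe(); print(s["t"],s["ee_pos"],s["eef_rot"],s["ft_force"])
d=get("wrist"); save(d,"wrist2.png")
d=get("scene"); im=cv2.cvtColor(d["img"],cv2.COLOR_RGB2BGR); cv2.imwrite("pics/scene2.png",cv2.resize(im[100:260,200:400],None,fx=3.7,fy=3.7))
```

```text
2.35 [ 0.46968121 -0.28331602  0.19970902] [ 9.99978041e-01  6.62605734e-03 -2.88068512e-05  1.09741168e-04] [-0.69481985 -0.07603896  0.61083863]
```

View pics/wrist2.png

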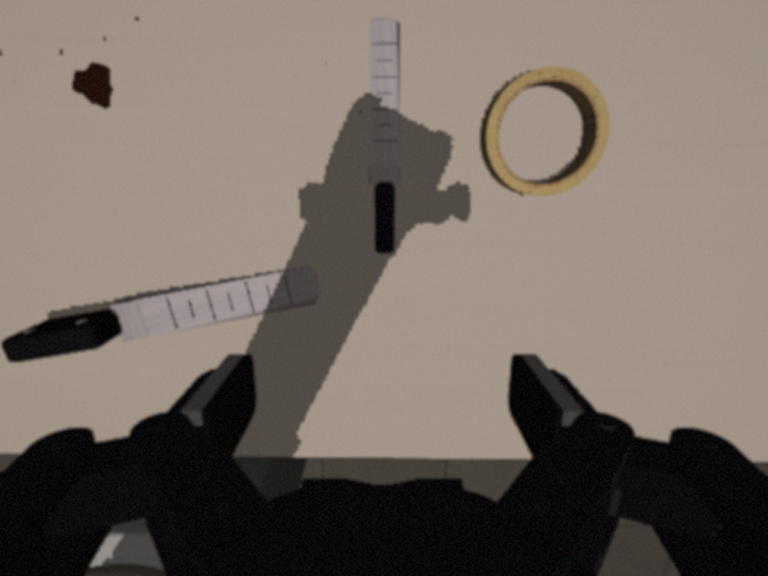

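View pics/scene2.png

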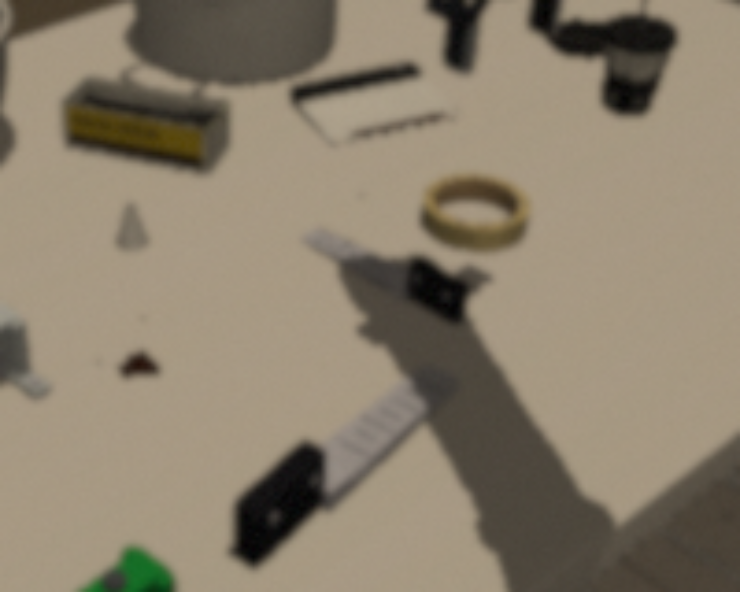

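The call was refused because every row must carry all the fields. The arm hasn't moved, and the gauge still lies straight ahead at (385,130).

Request:
servo_tool:
  series:
    - {"claw": 0, "tx": 0.03, "ty": 0, "tz": 0.05, "rx": 0, "ry": 0, "rz": 0}
    - {"claw": 0, "tx": 0.03, "ty": 0.001, "tz": 0.1, "rx": 0, "ry": 0, "rz": 0}
    - {"claw": 0, "tx": 0.03, "ty": 0.001, "tz": 0.15, "rx": 0, "ry": 0, "rz": 0}
    - {"claw": 0, "tx": 0.03, "ty": 0.001, "tz": 0.18, "rx": 0, "ry": 0, "rz": 0}
    - {"claw": 0, "tx": 0.03, "ty": 0.001, "tz": 0.192, "rx": 0, "ry": 0, "rz": 0}
    - {"claw": 0, "tx": 0.03, "ty": 0.001, "tz": 0.192, "rx": 0, "ry": 0, "rz": 0}
    - {"claw": 0, "tx": 0.03, "ty": 0.001, "tz": 0.192, "rx": 0, "ry": 0, "rz": 0}

```text
t: 3.32
ee_pos: [0.5016, -0.2838, 0.0093]
eef_rot: [1.0, 0.007, 0.001, 0.001]
ft_force: [-0.1, 0.6, 0.3]
gripper_width: 0.0855
```

Run:
```python
from h import *
s=telemetry.observe(); print(s["t"],s["ee_pos"],s["eef_rot"],s["ft_force"])
d=get("wrist"); save(d,"wrist3.png")
```

```text
3.325 [ 0.50155635 -0.28384409  0.00929718] [9.99971607e-01 7.36862209e-03 1.37732533e-03 7.68950197e-04] [-0.12460258  0.60115334  0.25226068]
```

View pics/wrist3.png

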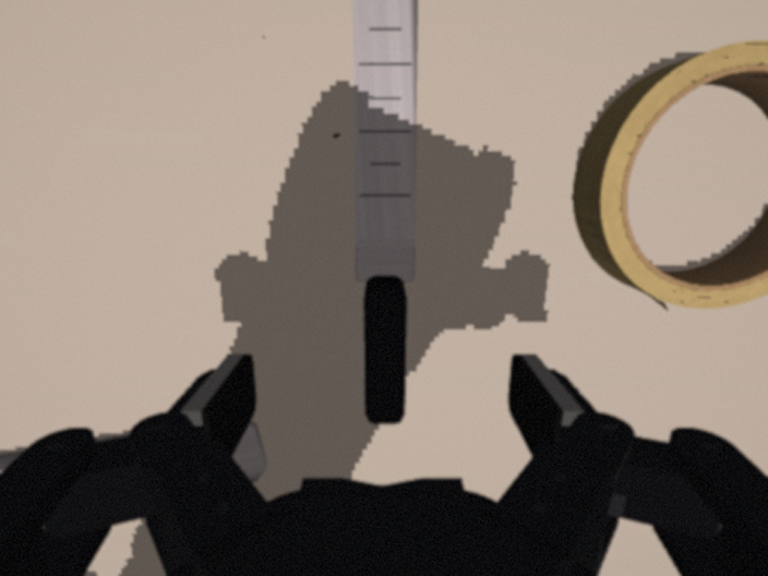

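The grip block is centred between the open pads at columns 365–405. Closing on it.

Request:
servo_tool:
  newtons: 50
  series:
    - {"claw": 1, "tx": 0, "ty": 0, "tz": 0.001, "rx": 0, "ry": 0, "rz": 0}
    - {"claw": 1, "tx": 0, "ty": 0, "tz": 0.001, "rx": 0, "ry": 0, "rz": 0}
    - {"claw": 1, "tx": 0, "ty": 0, "tz": 0.001, "rx": 0, "ry": 0, "rz": 0}
    - {"claw": 1, "tx": 0, "ty": 0, "tz": 0.001, "rx": 0, "ry": 0, "rz": 0}
    - {"claw": 1, "tx": 0, "ty": 0, "tz": 0.001, "rx": 0, "ry": 0, "rz": 0}
    - {"claw": 1, "tx": 0, "ty": 0, "tz": 0.001, "rx": 0, "ry": 0, "rz": 0}

```text
t: 4.12
ee_pos: [0.5001, -0.2857, 0.008]
eef_rot: [1.0, 0.007, 0.0, 0.002]
ft_force: [-2.2, -2.6, 6.9]
gripper_width: 0.0002
```

Run:
```python
from h import *
s=telemetry.observe(); print(s["t"],s["ee_pos"],s["eef_rot"],s["ft_force"],s["moment"],s["gripper_width"])
```

```text
4.125 [ 0.50005166 -0.28566473  0.00800345] [9.99975818e-01 6.75933323e-03 2.90137005e-04 1.60965008e-03] [-2.24727053 -2.63165729  6.93978539] [-0.51438419  0.54129068  0.01878274] 0.00015720274816883676
```

The opening reads 0, so the fingers closed on nothing. I'll look before doing anything else.

Run:
```python
from h import *
d=get("wrist"); save(d,"wrist4.png"); W=cloud(d)
m=(d["img"].max(-1)<70)
d=get("scene"); im=cv2.cvtColor(d["img"],cv2.COLOR_RGB2BGR); cv2.imwrite("pics/scene4.png",cv2.resize(im[100:260,200:400],None,fx=3.7,fy=3.7))
```

```text
(no output)
```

View pics/wrist4.png

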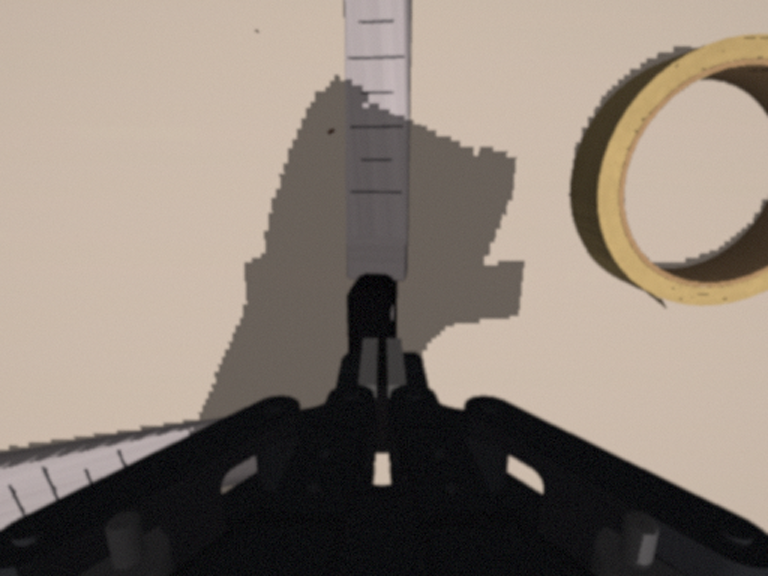

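View pics/scene4.png

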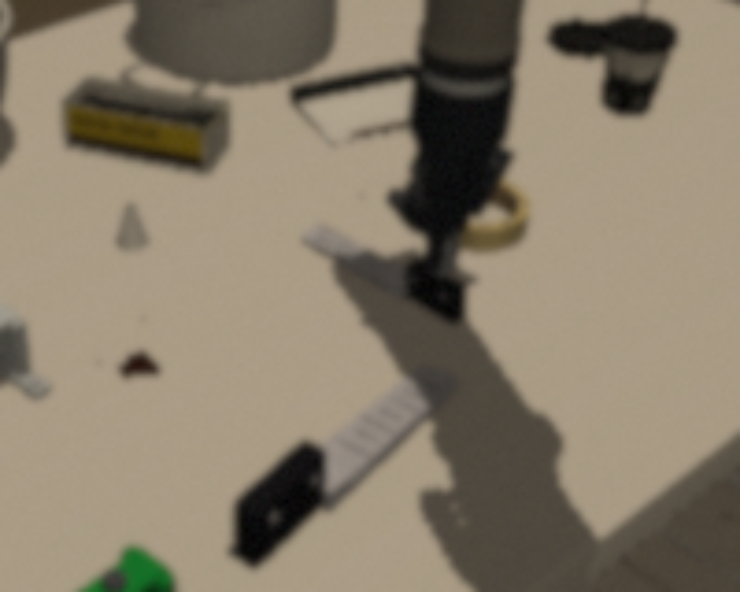

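Run:
```python
from h import *
d=get("wrist"); W=cloud(d); np.savez("pics/wrist5.npz",img=d["img"],W=W,K=d["intrinsics"],V=d["view"])
im=cv2.cvtColor(d["img"],cv2.COLOR_RGB2BGR)[170:280,180:330]; im=np.clip(im.astype(float)*2.5,0,255).astype(np.uint8)
cv2.imwrite("pics/wcrop5.png",cv2.resize(im,None,fx=5,fy=5,interpolation=cv2.INTER_CUBIC))
for r in range(180,275,6):
    print(r,[tuple(np.round(W[r,c]*1000).astype(int)) if np.isfinite(W[r,c,0]) else None for c in (225,235,243,248,253,258,263,270,280)])
print(telemetry.observe())
```

```text
180 [(np.int64(524), np.int64(-266), np.int64(0)), (np.int64(528), np.int64(-274), np.int64(14)), (np.int64(528), np.int64(-279), np.int64(14)), (np.int64(528), np.int64(-282), np.int64(14)), (np.int64(528), np.int64(-285), np.int64(16)), (np.int64(528), np.int64(-288), np.int64(16)), (np.int64(529), np.int64(-291), np.int64(17)), (np.int64(529), np.int64(-295), np.int64(16)), (np.int64(525), np.int64(-303), np.int64(0))]
186 [(np.int64(520), np.int64(-266), np.int64(-1)), (np.int64(520), np.int64(-273), np.int64(0)), (np.int64(527), np.int64(-279), np.int64(24)), (np.int64(527), np.int64(-282), np.int64(24)), (np.int64(527), np.int64(-285), np.int64(25)), (np.int64(526), np.int64(-288), np.int64(22)), (np.int64(525), np.int64(-291), np.int64(17)), (np.int64(520), np.int64(-296), np.int64(0)), (np.int64(521), np.int64(-303), np.int64(0))]
192 [(np.int64(516), np.int64(-266), np.int64(0)), (np.int64(526), np.int64(-275), np.int64(33)), (np.int64(526), np.int64(-279), np.int64(36)), (np.int64(526), np.int64(-282), np.int64(36)), (np.int64(526), np.int64(-285), np.int64(35)), (np.int64(
[... 5741 characters left out ...]
rray([ 0.51882165,  0.48112478, -0.09603339,  1.88954418,  0.06743683,
        0.77205035, -1.17184735]), 'qvel': array([-1.26484726e-04,  6.08460244e-06, -1.56888185e-03, -1.74303228e-03,
        1.01070303e-03,  9.50626683e-04, -6.62684840e-04]), 'joint_torque': array([-1.94963850e+00, -4.18762457e+01, -2.11241685e+00, -1.74825042e+01,
       -7.55099952e-01, -4.10355711e-01,  3.62945313e-03]), 'ee_pos': array([ 0.5000684 , -0.28563585,  0.00801679]), 'eef_rot': array([9.99975625e-01, 6.79019675e-03, 2.97390901e-04, 1.59819266e-03]), 'ft_force': array([-2.66546774, -3.13534619,  6.73937601]), 'moment': array([-0.58273374,  0.49356005,  0.01322461]), 'gripper_width': -0.0002638743951139492}
```

View pics/wcrop5.png

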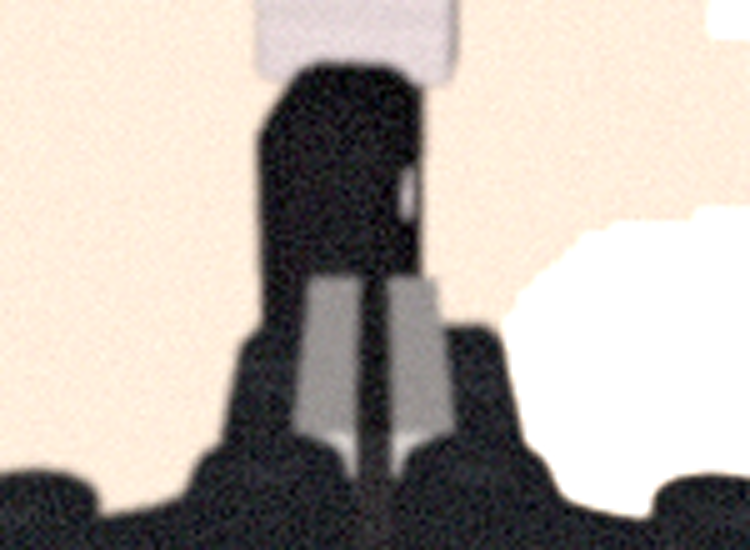

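Run:
```python
from h import *
D=np.load("pics/wrist1.npz"); W=D["W"]; C=np.linalg.inv(D["V"])[:3,3]; print("cam off",C-[0.469,-0.2843,0.1997])
for r in range(232,300,8): print(r,[np.round((W[r,c]-[0.469,-0.2843,0.1997])*1000).tolist() for c in (150,158,166,345,352,360)])
D=np.load("pics/wrist5.npz"); C=np.linalg.inv(D["V"])[:3,3]; print("cam off5",C-[0.5,-0.2857,0.008])
d=get("scene"); W=cloud(d)
im=cv2.cvtColor(d["img"],cv2.COLOR_RGB2BGR)[140:200,290:350]; im=np.clip(im.astype(float)*3,0,255).astype(np.uint8)
cv2.imwrite("pics/scrop5.png",cv2.resize(im,None,fx=9,fy=9,interpolation=cv2.INTER_CUBIC))
for r in range(150,190,2): print(r,[np.round(W[r,c]*1000).tolist() for c in range(310,332,3)])
```

```text
cam off [0.06770176 0.00071023 0.17404331]
232 [[-99.0, 147.0, -200.0], [-99.0, 135.0, -200.0], [-99.0, 124.0, -200.0], [-96.0, -132.0, -200.0], [-95.0, -141.0, -199.0], [-95.0, -153.0, -199.0]]
240 [[9.0, 48.0, 53.0], [10.0, 45.0, 53.0], [8.0, 42.0, 48.0], [10.0, -43.0, 51.0], [11.0, -46.0, 53.0], [11.0, -49.0, 54.0]]
248 [[10.0, 45.0, 61.0], [9.0, 43.0, 59.0], [5.0, 42.0, 51.0], [6.0, -43.0, 52.0], [11.0, -43.0, 62.0], [12.0, -46.0, 63.0]]
256 [[10.0, 43.0, 69.0], [5.0, 43.0, 60.0], [0.0, 42.0, 51.0], [3.0, -43.0, 54.0], [7.0, -43.0, 62.0], [11.0, -44.0, 69.0]]
264 [[nan, nan, nan], [2.0, 42.0, 62.0], [-3.0, 42.0, 52.0], [-1.0, -43.0, 54.0], [3.0, -44.0, 62.0], [9.0, -43.0, 71.0]]
272 [[4.0, 42.0, 71.0], [-1.0, 42.0, 63.0], [-7.0, 42.0, 53.0], [-4.0, -43.0, 56.0], [1.0, -43.0, 64.0], [6.0, -43.0, 72.0]]
280 [[1.0, 42.0, 72.0], [-4.0, 42.0, 64.0], [-10.0, 42.0, 55.0], [-8.0, -43.0, 57.0], [-3.0, -44.0, 64.0], [3.0, -43.0, 74.0]]
288 [[-2.0, 42.0, 73.0], [-8.0, 42.0, 65.0], [-191.0, 130.0, -200.0], [-186.0, -140.0, -198.0], [-6.0, -43.0, 66.0], [-0.0, -43.0, 74.0]]
296 [[-5.0, 42.0, 
[... 3251 characters left out ...]
5.0], [499.0, -276.0, 10.0], [485.0, -273.0, 19.0], [475.0, -273.0, 25.0], [474.0, -287.0, 19.0], [483.0, -315.0, -0.0], [478.0, -324.0, -2.0]]
184 [[512.0, -264.0, 0.0], [506.0, -272.0, -0.0], [495.0, -271.0, 7.0], [486.0, -275.0, 10.0], [475.0, -276.0, 16.0], [474.0, -288.0, 10.0], [477.0, -307.0, -0.0], [472.0, -316.0, -1.0]]
186 [[503.0, -254.0, 3.0], [500.0, -265.0, -1.0], [493.0, -270.0, 1.0], [485.0, -274.0, 4.0], [475.0, -276.0, 9.0], [476.0, -293.0, -1.0], [471.0, -300.0, -1.0], [463.0, -306.0, 0.0]]
188 [[499.0, -251.0, -1.0], [492.0, -256.0, 0.0], [486.0, -263.0, 1.0], [482.0, -273.0, -2.0], [474.0, -277.0, 0.0], [471.0, -288.0, -3.0], [464.0, -293.0, -1.0], [458.0, -300.0, -2.0]]
```

View pics/scrop5.png

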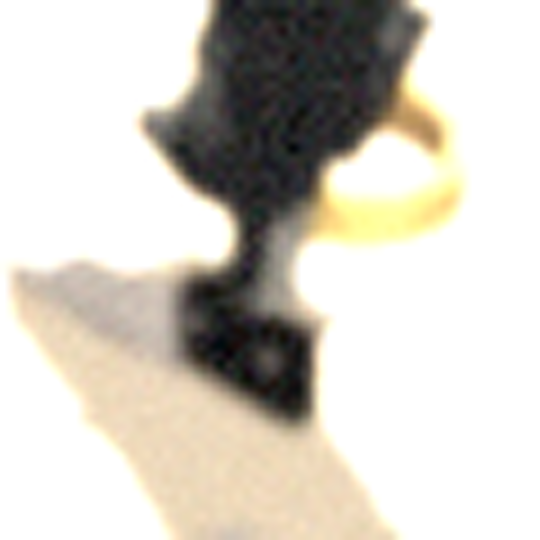

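The depth readings show the shut fingertips at z≈0.041, resting on the block top at 0.039, while the reported TCP is at 0.008. So the fingertips are really about 33 mm short of the reported TCP. I'll check the stated offset, then lift, open and look again.

Request:
servo_tool:
  series:
    - {"claw": 1, "tx": 0, "ty": 0, "tz": -0.01, "rx": 0, "ry": 0, "rz": 0}
    - {"claw": 1, "tx": 0, "ty": 0, "tz": -0.02, "rx": 0, "ry": 0, "rz": 0}
    - {"claw": 1, "tx": 0, "ty": 0, "tz": -0.02, "rx": 0, "ry": 0, "rz": 0}

```text
t: 4.7
ee_pos: [0.5012, -0.2831, 0.0278]
eef_rot: [1.0, 0.008, 0.001, 0.0]
ft_force: [1.2, 0.1, 0.2]
gripper_width: -0.0005
```

Run:
```python
from h import *
print([a for a in dir(arm) if a[0]!="_"], arm.grip_point_offset)
s=telemetry.observe(); print(s["t"],s["ee_pos"],s["eef_rot"],s["ft_force"],s["moment"],s["gripper_width"])
d=get("wrist"); W=cloud(d); save(d,"wrist6.png")
for r in range(198,262,4): print(r,[np.round((W[r,c]-s["ee_pos"])*1000).tolist() for c in (235,243,248,258,263)], np.round(W[r,248]*1000))
im=d["img"]; P=W[(W[...,2]>.005)&(W[...,2]<.045)&(W[...,0]>.46)&(abs(W[...,1]+.284)<.03)]
print(cv2.minAreaRect((P[:,:2]*1000).astype(np.float32)))
d=get("scene"); W=cloud(d)
im=cv2.cvtColor(d["img"],cv2.COLOR_RGB2BGR)[120:200,280:360]; im=np.clip(im.astype(float)*3,0,255).astype(np.uint8)
cv2.imwrite("pics/scrop6.png",cv2.resize(im,None,fx=7,fy=7,interpolation=cv2.INTER_CUBIC))
```

```text
['IKError', 'grip_point_offset', 'job_done'] 0.0187
4.7 [ 0.50121611 -0.28311505  0.02780442] [9.99970063e-01 7.65649087e-03 1.04413867e-03 4.01631676e-04] [1.20448584 0.12671895 0.2393565 ] [ 0.03540374  0.01564085 -0.0319816 ] -0.0005355451482252642
198 [[6.0, 14.0, -29.0], [6.0, 8.0, -28.0], [17.0, 4.0, 10.0], [18.0, -2.0, 10.0], [18.0, -5.0, 10.0]] [ 519. -279.   38.]
202 [[3.0, 14.0, -27.0], [3.0, 8.0, -28.0], [15.0, 4.0, 9.0], [15.0, -2.0, 10.0], [15.0, -5.0, 11.0]] [ 516. -279.   37.]
206 [[-0.0, 14.0, -28.0], [-1.0, 8.0, -30.0], [12.0, 4.0, 9.0], [12.0, -2.0, 10.0], [12.0, -6.0, 9.0]] [ 513. -279.   37.]
210 [[-4.0, 14.0, -28.0], [-4.0, 8.0, -29.0], [10.0, 4.0, 9.0], [10.0, -3.0, 9.0], [10.0, -6.0, 9.0]] [ 511. -280.   37.]
214 [[-7.0, 14.0, -27.0], [-7.0, 8.0, -28.0], [7.0, 4.0, 10.0], [8.0, -3.0, 11.0], [7.0, -6.0, 10.0]] [ 508. -280.   38.]
218 [[-10.0, 14.0, -27.0], [-10.0, 8.0, -29.0], [4.0, 4.0, 9.0], [5.0, -3.0, 10.0], [5.0, -6.0, 11.0]] [ 506. -280.   37.]
222 [[-13.0, 14.0, -27.0], [-13.0, 8.0, -27.0], [2.0, 4.0, 9.0], [2.0, -3.0, 10.0], [2.0, -6.0, 10.0]] [ 503. -28
[... 515 characters left out ...]
, 9.0, 48.0], [10.0, 5.0, 55.0], [10.0, 3.0, 55.0], [10.0, -2.0, 55.0], [10.0, -4.0, 55.0]] [ 511. -280.   83.]
246 [[7.0, 9.0, 52.0], [11.0, 5.0, 60.0], [11.0, 3.0, 61.0], [11.0, -2.0, 60.0], [11.0, -4.0, 60.0]] [ 512. -281.   89.]
250 [[7.0, 9.0, 56.0], [10.0, 5.0, 63.0], [10.0, 3.0, 63.0], [10.0, -2.0, 63.0], [11.0, -4.0, 64.0]] [ 511. -281.   91.]
254 [[6.0, 8.0, 59.0], [10.0, 5.0, 66.0], [11.0, 2.0, 68.0], [11.0, -2.0, 67.0], [10.0, -4.0, 66.0]] [ 512. -281.   96.]
258 [[12.0, 7.0, 74.0], [11.0, 4.0, 72.0], [10.0, 2.0, 70.0], [10.0, -2.0, 69.0], [10.0, -4.0, 69.0]] [ 511. -281.   98.]
((564.5360717773438, -284.5533447265625), (139.94935607910156, 24.064807891845703), 0.9047394394874573)
```

View pics/wrist6.png

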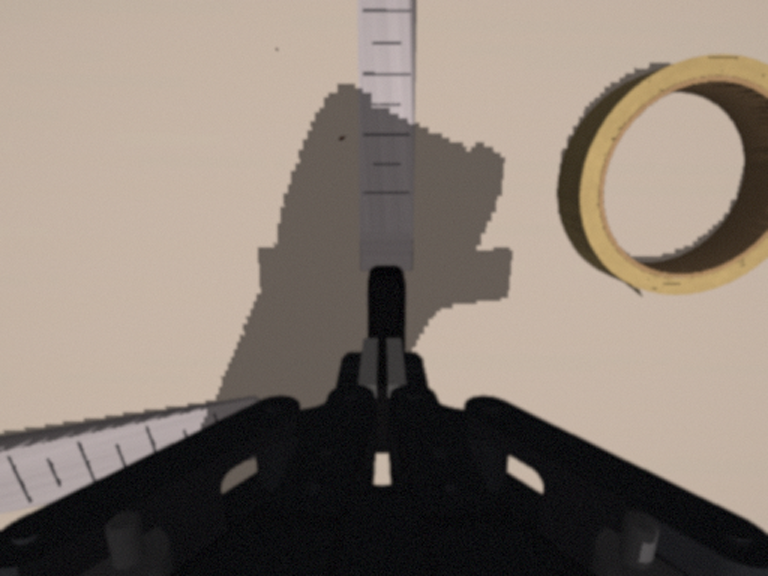

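View pics/scrop6.png

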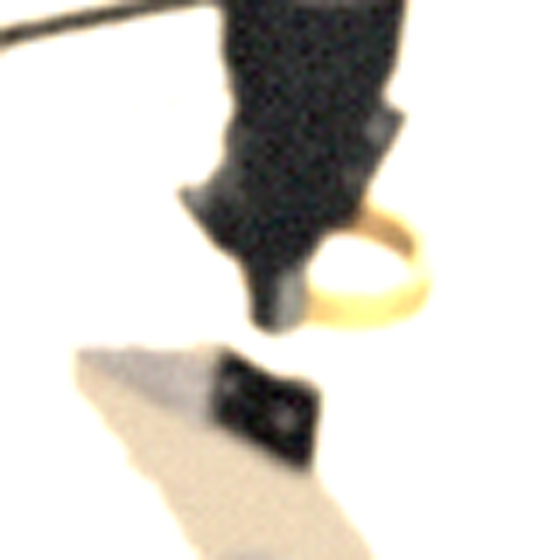

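Confirmed: the fingertips are about 33 mm above the reported TCP, which disagrees with the description. The palm is at about +70 mm. The gauge is still flat and in place, with the block near (386,300). I'll open and go down to a reported z of about -0.020, which puts the tips at about 0.014 and keeps the palm above the block. I'll grip a little towards the rear.

Request:
servo_tool:
  newtons: 60
  series:
    - {"claw": 0.3, "tx": -0.008, "ty": 0.001, "tz": 0, "rx": 0, "ry": 0, "rz": 0}
    - {"claw": 0.3, "tx": -0.008, "ty": 0.001, "tz": 0, "rx": 0, "ry": 0, "rz": 0}
    - {"claw": 0.3, "tx": -0.008, "ty": 0.001, "tz": 0, "rx": 0, "ry": 0, "rz": 0}
    - {"claw": 0.3, "tx": -0.008, "ty": 0.001, "tz": 0.015, "rx": 0, "ry": 0, "rz": 0}
    - {"claw": 0.3, "tx": -0.008, "ty": 0.001, "tz": 0.03, "rx": 0, "ry": 0, "rz": 0}
    - {"claw": 0.3, "tx": -0.008, "ty": 0.001, "tz": 0.042, "rx": 0, "ry": 0, "rz": 0}
    - {"claw": 0.3, "tx": -0.008, "ty": 0.001, "tz": 0.047, "rx": 0, "ry": 0, "rz": 0}
    - {"claw": 0.3, "tx": -0.008, "ty": 0.001, "tz": 0.047, "rx": 0, "ry": 0, "rz": 0}

```text
t: 5.8
ee_pos: [0.4919, -0.2841, -0.0208]
eef_rot: [1.0, 0.007, -0.0, -0.0]
ft_force: [1.2, -0.7, 0.9]
gripper_width: 0.0597
```

Run:
```python
from h import *
s=telemetry.observe(); print(s["t"],s["ee_pos"],s["eef_rot"],s["ft_force"],s["moment"],s["gripper_width"])
d=get("wrist"); W=cloud(d); save(d,"wrist7.png")
```

```text
5.8 [ 0.49194799 -0.28405649 -0.02084064] [ 9.99972006e-01  7.47103361e-03 -3.81357309e-04 -1.62397730e-04] [ 1.15174141 -0.68498929  0.89651903] [0.01044377 0.0044455  0.05529537] 0.059729976181536394
```

View pics/wrist7.png

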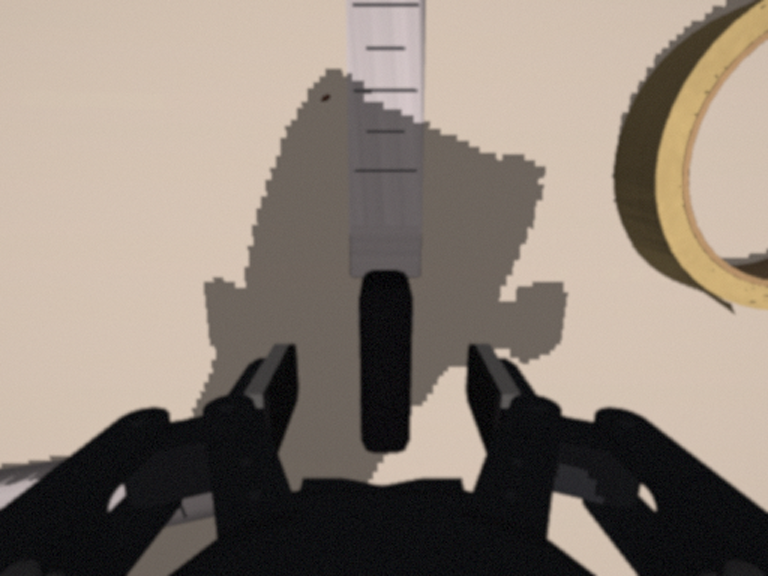

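The block (columns 360–410) is now centred between the pads. Closing.

Request:
servo_tool:
  newtons: 60
  series:
    - {"claw": 1, "tx": 0, "ty": 0, "tz": 0, "rx": 0, "ry": 0, "rz": 0}
    - {"claw": 1, "tx": 0, "ty": 0, "tz": 0, "rx": 0, "ry": 0, "rz": 0}
    - {"claw": 1, "tx": 0, "ty": 0, "tz": 0, "rx": 0, "ry": 0, "rz": 0}
    - {"claw": 1, "tx": 0, "ty": 0, "tz": 0, "rx": 0, "ry": 0, "rz": 0}
    - {"claw": 1, "tx": 0, "ty": 0, "tz": 0, "rx": 0, "ry": 0, "rz": 0}

```text
t: 6.48
ee_pos: [0.4927, -0.2846, -0.0197]
eef_rot: [1.0, 0.007, 0.0, 0.0]
ft_force: [-0.6, -0.1, 6.4]
gripper_width: 0.015
```

Run:
```python
from h import *
s=telemetry.observe(); print(s["t"],s["ee_pos"],s["eef_rot"],s["ft_force"],s["moment"],s["gripper_width"])
```

```text
6.475 [ 0.49267908 -0.28457107 -0.01968487] [9.99972534e-01 7.38825188e-03 4.66825984e-04 3.57356991e-04] [-0.61089692 -0.10138089  6.39318378] [0.04598374 0.11193934 0.03350045] 0.015032410885787346
```

The block is held at an opening of 15 mm. Next I'll lift and carry it high over to the gate.

Request:
servo_tool:
  series:
    - {"claw": 1, "tx": 0, "ty": 0, "tz": -0.02, "rx": 0, "ry": 0, "rz": 0}
    - {"claw": 1, "tx": 0, "ty": 0, "tz": -0.06, "rx": 0, "ry": 0, "rz": 0}
    - {"claw": 1, "tx": 0, "ty": 0, "tz": -0.11, "rx": 0, "ry": 0, "rz": 0}
    - {"claw": 1, "tx": 0, "ty": -0.03, "tz": -0.15, "rx": 0, "ry": 0, "rz": 0}
    - {"claw": 1, "tx": 0.01, "ty": -0.07, "tz": -0.18, "rx": 0, "ry": 0, "rz": -0.03}
    - {"claw": 1, "tx": 0.012, "ty": -0.12, "tz": -0.19, "rx": 0, "ry": 0, "rz": -0.06}
    - {"claw": 1, "tx": 0.012, "ty": -0.17, "tz": -0.19, "rx": 0, "ry": 0, "rz": -0.09}
    - {"claw": 1, "tx": 0.012, "ty": -0.22, "tz": -0.19, "rx": 0, "ry": 0, "rz": -0.092}
    - {"claw": 1, "tx": 0.012, "ty": -0.27, "tz": -0.19, "rx": 0, "ry": 0, "rz": -0.092}
    - {"claw": 1, "tx": 0.012, "ty": -0.32, "tz": -0.19, "rx": 0, "ry": 0, "rz": -0.092}
    - {"claw": 1, "tx": 0.012, "ty": -0.345, "tz": -0.19, "rx": 0, "ry": 0, "rz": -0.092}
    - {"claw": 1, "tx": 0.012, "ty": -0.355, "tz": -0.19, "rx": 0, "ry": 0, "rz": -0.092}
    - {"claw": 1, "tx": 0.012, "ty": -0.355, "tz": -0.19, "rx": 0, "ry": 0, "rz": -0.092}
    - {"claw": 1, "tx": 0.012, "ty": -0.355, "tz": -0.19, "rx": 0, "ry": 0, "rz": -0.092}

```text
t: 8.22
ee_pos: [0.4988, 0.069, 0.1693]
eef_rot: [0.999, 0.052, -0.0, 0.001]
ft_force: [0.8, -0.2, -1.5]
gripper_width: 0.015
```

Run:
```python
from h import *
s=telemetry.observe(); print(s["t"],s["ee_pos"],s["eef_rot"],s["ft_force"],s["moment"],s["gripper_width"])
for n in ["wrist","scene","top"]:
    d=get(n); W=cloud(d); save(d,n+"8.png"); np.savez(f"pics/{n}8.npz",img=d["img"],W=W,K=d["intrinsics"],V=d["view"])
```

```text
8.225 [0.49884746 0.06901867 0.16934597] [ 9.98641004e-01  5.21127772e-02 -3.71783610e-04  5.15010579e-04] [ 0.78608454 -0.23362719 -1.50821218] [-0.02456344  0.07869539  0.03546909] 0.015009371525969078
```

View pics/wrist8.png

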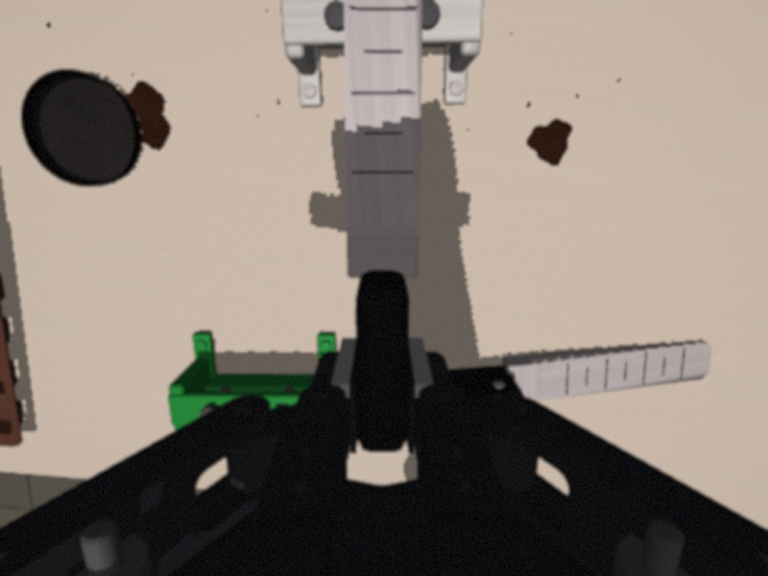

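View pics/scene8.png

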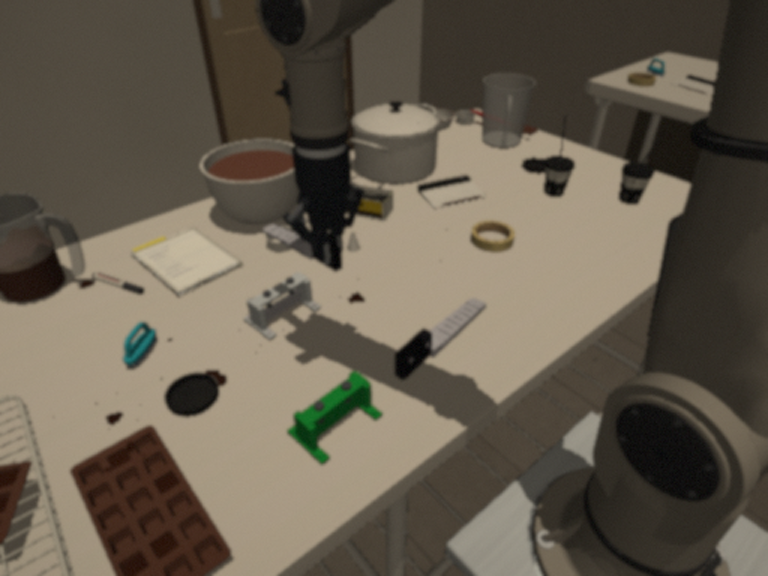

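The gauge is held straight. The gate's front feet show at (310,90) and (456,90), either side of the blade. I'll fit the gate pose now.

Run:
```python
from h import *
o=np.array([0.65,0.087]); 
for n in ["wrist8","scene0","top0"]:
    D=np.load(f"pics/{n}.npz"); W=D["W"]; img=D["img"].astype(int)
    near=np.hypot(W[...,0]-o[0],W[...,1]-o[1])<.09
    hi=near&(W[...,2]>.05)&(W[...,2]<.075)
    if n!="wrist8":
        r=cv2.minAreaRect((W[hi][:,:2]*1000).astype(np.float32)); print(n,"hi",np.round(r[0],1),np.round(r[1],1),round(r[2],2),hi.sum())
        # line fit along long axis using top pts
    grey=(img.max(-1)-img.min(-1)<22)
    ft=near&(W[...,2]>.004)&(W[...,2]<.013)
    for yaw in [.107]:
        ex=np.array([np.cos(yaw),np.sin(yaw)]); ey=np.array([-ex[1],ex[0]])
        Q=(W[...,:2]-o)@np.stack([ex,ey],1)
        for k,sel in [("footL+",ft&(Q[...,1]>30e-3)),("footR-",ft&(Q[...,1]<-30e-3))]:
            for k2,s2 in [("front",sel&(Q[...,0]<-.015)),("back",sel&(Q[...,0]>.015))]:
                q=Q[s2]*1000
                if len(q)>3: print(n,k,k2,len(q),"x",np.round(np.percentile(q[:,0],[2,10,90,98]),1),"y",np.round(np.percentile(q[:,1],[5,50,95]),1))
        q=np.c_[Q[hi]*1000,W[hi][:,2]*1000]
        print(n,"hi x",np.round(np.percentile(q[:,0],[2,10,50,90,98]),1),"y",np.round(np.percentile(q[:,1],[1,50,99]),1))
        for zz in [(55,64),(64,72)]:
            s=(q[:,2]>zz[0])&(q[:,2]<zz[1])&(abs(q[:,1])<50)
            if s.sum()>5: print("   z",zz,"x",np.round(np.percentile(q[s][:,0],[2,50,98]),1), s.sum())
        # side faces in between
        mid=near&(W[...,2]>.012)&(W[...,2]<.05); q=np.c_[Q[mid]*1000,W[mid][:,2]*1000]
        s=abs(q[:,1])<40
        if n=="scene0" : print("   front face between plates x by z",[(z,np.round(np.median(q[s&(abs(q[:,2]-z)<4)][:,0]),1) if (s&(abs(q[:,2]-z)<4)).sum() else None) for z in (16,24,32,40,48)])
    im=cv2.cvtColor(D["img"],cv2.COLOR_RGB2BGR)
D=np.load("pics/scene0.npz"); im=cv2.cvtColor(D["img"],cv2.COLOR_RGB2BGR)[175:235,155:220]
cv2.imwrite("pics/gatecrop.png",cv2.resize(np.clip(im*1.5,0,255).astype(np.uint8),None,fx=9,fy=9,interpolation=cv2.INTER_CUBIC))
```

```text
wrist8 footL+ front 340 x [-40.8 -39.1 -20.5 -17.6] y [42.2 48.7 56.7]
wrist8 footR- front 340 x [-39.1 -37.2 -19.3 -16.4] y [-62.8 -55.  -48.4]
wrist8 hi x [-19.1 -13.6  -4.1   6.3   8.8] y [-60.5  20.8  55.4]
   z (55, 64) x [-17.7  -5.2   8.9] 1502
   z (64, 72) x [-7.3 -0.9  6.3] 440
scene0 hi [650.8  87.9] [ 40.9 118.6] 7.33 378
scene0 footL+ front 47 x [-40.  -38.7 -16.8 -15.9] y [46.5 55.  61. ]
scene0 footL+ back 21 x [17.  18.3 39.7 41.2] y [53.7 58.7 61.9]
scene0 footR- front 36 x [-38.1 -36.4 -17.  -15.4] y [-59.5 -50.7 -44.6]
scene0 hi x [-17.8 -12.9  -4.1  10.5  16.2] y [-56.8   7.   59.6]
   z (55, 64) x [-13.9  -4.5  14.5] 227
   z (64, 72) x [-7.6 -0.5  7.9] 49
   front face between plates x by z [(16, np.float64(-1.8)), (24, np.float64(-1.9)), (32, np.float64(-0.9)), (40, np.float64(-0.7)), (48, np.float64(-1.5))]
top0 hi [650.   86.3] [ 36.9 118.3] 6.17 273
top0 footL+ front 29 x [-77.2 -46.5 -18.  -16.8] y [37.8 52.3 63.9]
top0 footL+ back 23 x [25.  27.5 59.8 68.1] y [42.1 51.6 74.2]
top0 footR- front 27 x [-75.4 -57.  -20.5 -16.9] y [-69.7 -56.7 -38.5]
top0 footR- back 22 x [22.1 29.9 58.1 71. ] y [-74.2 -53.2 -34.4]
top0 hi x [-17.1 -11.3   0.1  11.6  16.4] y [-59.4  -0.4  57. ]
   z (55, 64) x [-12.3  -0.2  13.2] 153
   z (64, 72) x [-7.8  2.2 11.9] 55
```

View pics/gatecrop.png

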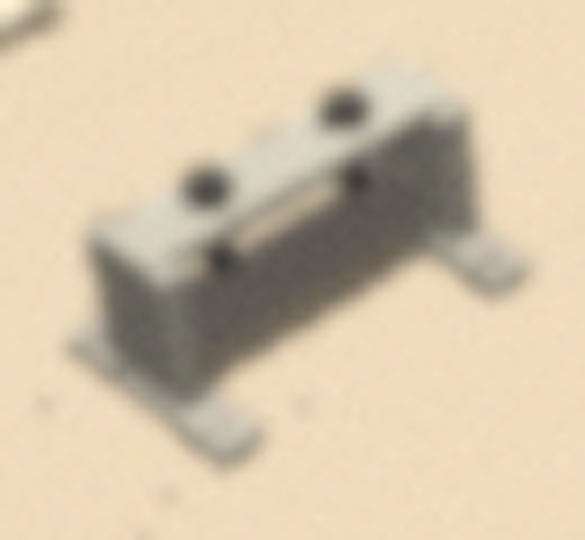

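Request:
servo_tool:
  series:
    - {"claw": 1, "tx": -0.024, "ty": 0.002, "tz": 0.02, "rx": 0, "ry": 0, "rz": -0.014}
    - {"claw": 1, "tx": -0.024, "ty": 0.002, "tz": 0.06, "rx": 0, "ry": 0, "rz": -0.014}
    - {"claw": 1, "tx": -0.024, "ty": 0.002, "tz": 0.11, "rx": 0, "ry": 0, "rz": -0.014}
    - {"claw": 1, "tx": -0.024, "ty": 0.002, "tz": 0.15, "rx": 0, "ry": 0, "rz": -0.014}
    - {"claw": 1, "tx": -0.024, "ty": 0.002, "tz": 0.17, "rx": 0, "ry": 0, "rz": -0.014}
    - {"claw": 1, "tx": -0.024, "ty": 0.002, "tz": 0.18, "rx": 0, "ry": 0, "rz": -0.014}
    - {"claw": 1, "tx": -0.024, "ty": 0.002, "tz": 0.182, "rx": 0, "ry": 0, "rz": -0.014}
    - {"claw": 1, "tx": -0.024, "ty": 0.002, "tz": 0.182, "rx": 0, "ry": 0, "rz": -0.014}

```text
t: 9.38
ee_pos: [0.4762, 0.0664, -0.0115]
eef_rot: [0.998, 0.06, 0.001, 0.0]
ft_force: [-0.3, -0.1, -1.3]
gripper_width: 0.0151
```

```bash
cat >> h.py <<'E'
def st():
    s=telemetry.observe(); print(round(s["t"],2),"pos",np.round(s["ee_pos"],4),"yaw",round(2*np.arctan2(s["eef_rot"][1],s["eef_rot"][0]),4),"F",np.round(s["ft_force"],2),"M",np.round(s["moment"],2),"w",round(s["gripper_width"],4)); return s
E
python3 - <<'E'
from h import *
st()
d=get("wrist"); W=cloud(d); save(d,"wrist9.png"); st()
d=get("scene"); W=cloud(d); im=cv2.cvtColor(d["img"],cv2.COLOR_RGB2BGR)[150:270,140:300]
cv2.imwrite("pics/scene9.png",cv2.resize(np.clip(im*1.8,0,255).astype(np.uint8),None,fx=4.8,fy=4.8,interpolation=cv2.INTER_CUBIC)); st()
E
```

```text
9.38 pos [ 0.4762  0.0664 -0.0115] yaw 0.1206 F [-0.34 -0.1  -1.28] M [0.04 0.12 0.05] w 0.0151
9.43 pos [ 0.4763  0.0665 -0.0114] yaw 0.1206 F [ 0.12  0.49 -1.17] M [-0.02  0.08 -0.01] w 0.0147
9.47 pos [ 0.4762  0.0665 -0.0114] yaw 0.1207 F [ 0.45 -0.49 -1.64] M [0.06 0.11 0.02] w 0.0144
```

View pics/wrist9.png

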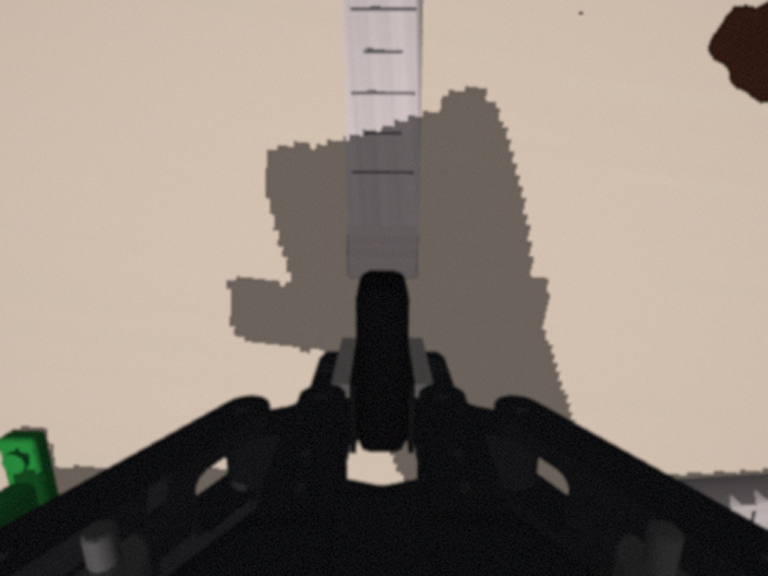

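View pics/scene9.png

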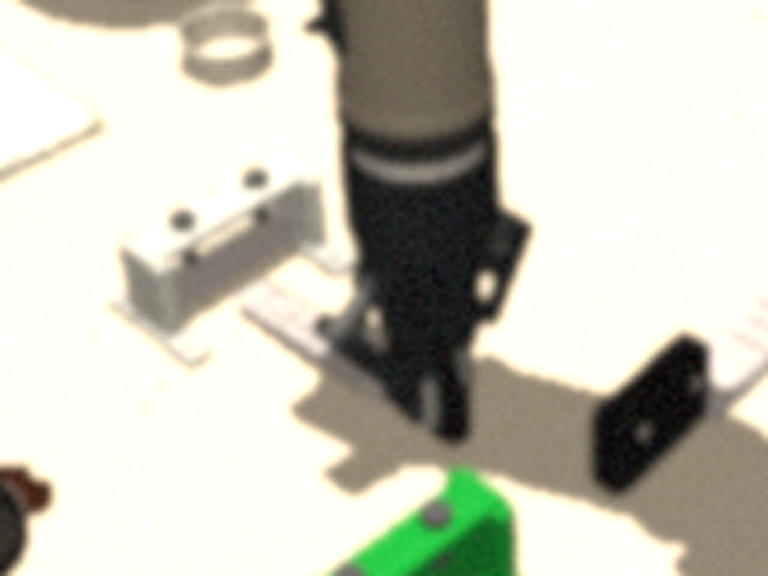

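The tip stands about 20 mm before the lip, between the plates. I'll lower onto the table gently.

Request:
servo_tool:
  series:
    - {"claw": 1, "tx": 0, "ty": 0.001, "tz": 0.003, "rx": 0, "ry": 0, "rz": 0}
    - {"claw": 1, "tx": 0, "ty": 0.002, "tz": 0.006, "rx": 0, "ry": 0, "rz": 0}
    - {"claw": 1, "tx": 0, "ty": 0.002, "tz": 0.007, "rx": 0, "ry": 0, "rz": 0}
    - {"claw": 1, "tx": 0, "ty": 0.002, "tz": 0.007, "rx": 0, "ry": 0, "rz": 0}

```text
t: 9.98
ee_pos: [0.4754, 0.0643, -0.0194]
eef_rot: [0.998, 0.06, -0.0, 0.0]
ft_force: [1.0, 0.3, -2.2]
gripper_width: 0.0153
```

Run:
```python
from h import *
st()
```

```text
9.97 pos [ 0.4754  0.0643 -0.0194] yaw 0.1208 F [ 1.    0.31 -2.21] M [0.05 0.04 0.02] w 0.0153
```

Request:
servo_tool:
  series:
    - {"claw": 1, "tx": 0, "ty": 0, "tz": 0.0005, "rx": 0, "ry": 0, "rz": 0}
    - {"claw": 1, "tx": 0, "ty": 0, "tz": 0.001, "rx": 0, "ry": 0, "rz": 0}
    - {"claw": 1, "tx": 0, "ty": 0, "tz": 0.001, "rx": 0, "ry": 0, "rz": 0}

```text
t: 10.35
ee_pos: [0.4756, 0.0644, -0.0197]
eef_rot: [0.998, 0.06, 0.0, 0.0]
ft_force: [-2.3, -0.6, 5.4]
gripper_width: 0.0152
```

Run:
```python
from h import *
st()
```

```text
10.35 pos [ 0.4756  0.0644 -0.0197] yaw 0.1207 F [-2.31 -0.59  5.4 ] M [-0.04  0.46 -0.02] w 0.0152
```

Contact with the table. I'll let go briefly so the gauge lies flat, then regrip lightly and slightly higher.

Request:
servo_tool:
  newtons: 25
  series:
    - {"claw": 0.74, "tx": 0, "ty": 0, "tz": 0, "rx": 0, "ry": 0, "rz": 0}
    - {"claw": 0.74, "tx": 0, "ty": 0, "tz": 0, "rx": 0, "ry": 0, "rz": 0}
    - {"claw": 0.74, "tx": 0, "ty": 0, "tz": -0.001, "rx": 0, "ry": 0, "rz": 0}
    - {"claw": 0.74, "tx": 0, "ty": 0, "tz": -0.001, "rx": 0, "ry": 0, "rz": 0}

```text
t: 10.85
ee_pos: [0.4756, 0.0644, -0.0193]
eef_rot: [0.998, 0.06, 0.0, 0.0]
ft_force: [-1.0, 0.7, -0.3]
gripper_width: 0.0221
```

Run:
```python
from h import *
st()
```

```text
10.85 pos [ 0.4756  0.0644 -0.0193] yaw 0.1209 F [-1.    0.69 -0.32] M [-0.01  0.02 -0.04] w 0.0221
```

Request:
servo_tool:
  newtons: 25
  series:
    - {"claw": 1, "tx": 0, "ty": 0, "tz": 0, "rx": 0, "ry": 0, "rz": 0}
    - {"claw": 1, "tx": 0, "ty": 0, "tz": 0, "rx": 0, "ry": 0, "rz": 0}
    - {"claw": 1, "tx": 0, "ty": 0, "tz": 0, "rx": 0, "ry": 0, "rz": 0}

```text
t: 11.22
ee_pos: [0.4757, 0.0645, -0.0192]
eef_rot: [0.998, 0.06, 0.0, 0.0]
ft_force: [0.0, -0.2, 1.6]
gripper_width: 0.0153
```

Run:
```python
from h import *
st()
```

```text
11.22 pos [ 0.4757  0.0645 -0.0192] yaw 0.1209 F [ 0.05 -0.18  1.61] M [-0.01  0.09 -0.  ] w 0.0153
```

Request:
servo_tool:
  series:
    - {"claw": 1, "tx": 0.002, "ty": 0, "tz": 0, "rx": 0, "ry": 0, "rz": 0}
    - {"claw": 1, "tx": 0.005, "ty": 0, "tz": 0, "rx": 0, "ry": 0, "rz": 0}
    - {"claw": 1, "tx": 0.009, "ty": 0, "tz": 0, "rx": 0, "ry": 0, "rz": 0}
    - {"claw": 1, "tx": 0.013, "ty": 0, "tz": 0, "rx": 0, "ry": 0, "rz": 0}
    - {"claw": 1, "tx": 0.017, "ty": 0, "tz": 0, "rx": 0, "ry": 0, "rz": 0}
    - {"claw": 1, "tx": 0.021, "ty": 0, "tz": 0, "rx": 0, "ry": 0, "rz": 0}
    - {"claw": 1, "tx": 0.025, "ty": 0, "tz": 0, "rx": 0, "ry": 0, "rz": 0}
    - {"claw": 1, "tx": 0.028, "ty": 0, "tz": 0, "rx": 0, "ry": 0, "rz": 0}
    - {"claw": 1, "tx": 0.03, "ty": 0, "tz": 0, "rx": 0, "ry": 0, "rz": 0}
    - {"claw": 1, "tx": 0.03, "ty": 0, "tz": 0, "rx": 0, "ry": 0, "rz": 0}

```text
t: 12.48
ee_pos: [0.5037, 0.0676, -0.0193]
eef_rot: [0.998, 0.06, -0.002, 0.001]
ft_force: [-4.0, -0.2, 7.2]
gripper_width: 0.0159
```

Run:
```python
from h import *
st()
d=get("scene"); W=cloud(d); im=cv2.cvtColor(d["img"],cv2.COLOR_RGB2BGR)[150:270,140:300]
cv2.imwrite("pics/scene10.png",cv2.resize(np.clip(im*1.3,0,255).astype(np.uint8),None,fx=4.8,fy=4.8,interpolation=cv2.INTER_CUBIC)); st()
```

```text
12.47 pos [ 0.5037  0.0676 -0.0193] yaw 0.1209 F [-3.98 -0.17  7.23] M [-0.08  0.74 -0.02] w 0.0159
12.53 pos [ 0.5037  0.0676 -0.0192] yaw 0.1208 F [-3.62  0.8   7.14] M [-0.06  0.78 -0.01] w 0.0154
```

View pics/scene10.png

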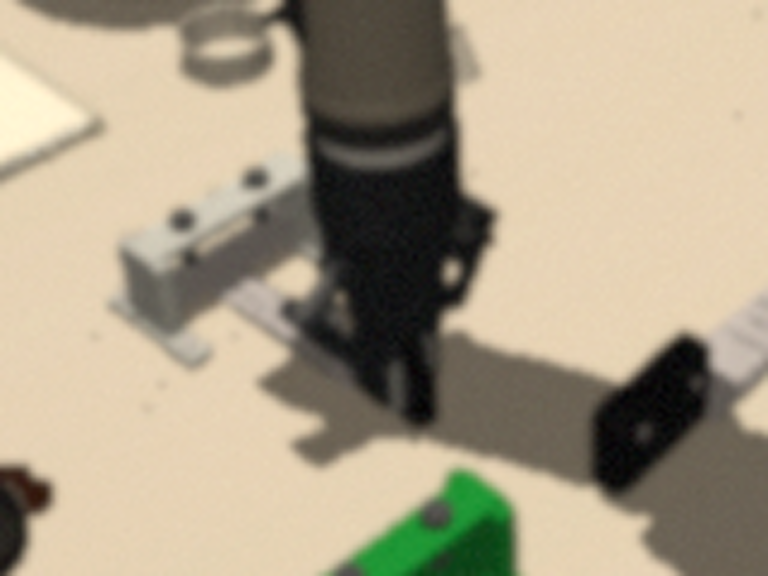

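The drag is table friction: Fz rose to 7 N because the arm is pressing down slightly. I'll relieve it by 0.7 mm and then advance in small steps.

Request:
servo_tool:
  series:
    - {"claw": 1, "tx": 0, "ty": 0, "tz": -0.0007, "rx": 0, "ry": 0, "rz": 0}
    - {"claw": 1, "tx": 0.002, "ty": 0, "tz": -0.0007, "rx": 0, "ry": 0, "rz": 0}
    - {"claw": 1, "tx": 0.004, "ty": 0, "tz": -0.0007, "rx": 0, "ry": 0, "rz": 0}
    - {"claw": 1, "tx": 0.006, "ty": 0, "tz": -0.0007, "rx": 0, "ry": 0, "rz": 0}
    - {"claw": 1, "tx": 0.006, "ty": 0, "tz": -0.0007, "rx": 0, "ry": 0, "rz": 0}

```text
t: 13.15
ee_pos: [0.5115, 0.0688, -0.0187]
eef_rot: [0.998, 0.06, 0.0, -0.0]
ft_force: [-0.5, -0.5, -0.9]
gripper_width: 0.0157
```

Run:
```python
from h import *
st()
```

```text
13.15 pos [ 0.5115  0.0688 -0.0187] yaw 0.1208 F [-0.54 -0.46 -0.86] M [-0.    0.11 -0.  ] w 0.0157
```

Request:
servo_tool:
  series:
    - {"claw": 1, "tx": 0.0015, "ty": 0, "tz": 0, "rx": 0, "ry": 0, "rz": 0}
    - {"claw": 1, "tx": 0.003, "ty": 0, "tz": 0, "rx": 0, "ry": 0, "rz": 0}
    - {"claw": 1, "tx": 0.005, "ty": 0, "tz": 0, "rx": 0, "ry": 0, "rz": 0}
    - {"claw": 1, "tx": 0.005, "ty": 0, "tz": 0, "rx": 0, "ry": 0, "rz": 0}

```text
t: 13.65
ee_pos: [0.5165, 0.0694, -0.0186]
eef_rot: [0.998, 0.06, 0.0, 0.0]
ft_force: [-0.2, -0.1, -1.9]
gripper_width: 0.0157
```

Run:
```python
from h import *
st()
```

```text
13.65 pos [ 0.5165  0.0694 -0.0186] yaw 0.1209 F [-0.24 -0.1  -1.95] M [0.   0.09 0.04] w 0.0157
```

Request:
servo_tool:
  series:
    - {"claw": 1, "tx": 0.0015, "ty": 0, "tz": 0, "rx": 0, "ry": 0, "rz": 0}
    - {"claw": 1, "tx": 0.003, "ty": 0, "tz": 0, "rx": 0, "ry": 0, "rz": 0}
    - {"claw": 1, "tx": 0.004, "ty": 0, "tz": 0, "rx": 0, "ry": 0, "rz": 0}
    - {"claw": 1, "tx": 0.004, "ty": 0, "tz": 0, "rx": 0, "ry": 0, "rz": 0}

```text
t: 14.15
ee_pos: [0.5203, 0.0698, -0.0186]
eef_rot: [0.998, 0.06, 0.0, 0.0]
ft_force: [0.7, -0.4, -1.5]
gripper_width: 0.0152
```

Run:
```python
from h import *
st()
```

```text
14.15 pos [ 0.5203  0.0698 -0.0186] yaw 0.1208 F [ 0.69 -0.45 -1.47] M [ 0.02  0.03 -0.01] w 0.0152
```

Request:
servo_tool:
  series:
    - {"claw": 1, "tx": 0.0015, "ty": 0, "tz": 0.0003, "rx": 0, "ry": 0, "rz": 0}
    - {"claw": 1, "tx": 0.003, "ty": 0, "tz": 0.0003, "rx": 0, "ry": 0, "rz": 0}
    - {"claw": 1, "tx": 0.004, "ty": 0, "tz": 0.0003, "rx": 0, "ry": 0, "rz": 0}
    - {"claw": 1, "tx": 0.004, "ty": 0, "tz": 0.0003, "rx": 0, "ry": 0, "rz": 0}

```text
t: 14.65
ee_pos: [0.5243, 0.0703, -0.0189]
eef_rot: [0.998, 0.06, 0.0, 0.0]
ft_force: [0.1, 0.0, -2.3]
gripper_width: 0.0156
```

Run:
```python
from h import *
st()
```

```text
14.65 pos [ 0.5243  0.0703 -0.0189] yaw 0.1209 F [ 0.11  0.   -2.29] M [-0.01  0.05  0.02] w 0.0156
```

Request:
servo_tool:
  series:
    - {"claw": 1, "tx": 0.0015, "ty": 0, "tz": 0, "rx": 0, "ry": 0, "rz": 0}
    - {"claw": 1, "tx": 0.003, "ty": 0, "tz": 0, "rx": 0, "ry": 0, "rz": 0}
    - {"claw": 1, "tx": 0.004, "ty": 0, "tz": 0, "rx": 0, "ry": 0, "rz": 0}
    - {"claw": 1, "tx": 0.004, "ty": 0, "tz": 0, "rx": 0, "ry": 0, "rz": 0}

```text
t: 15.15
ee_pos: [0.5282, 0.0708, -0.0189]
eef_rot: [0.998, 0.06, 0.0, 0.0]
ft_force: [0.3, -0.6, -1.7]
gripper_width: 0.0155
```

Run:
```python
from h import *
st()
```

```text
15.15 pos [ 0.5282  0.0708 -0.0189] yaw 0.1208 F [ 0.29 -0.6  -1.72] M [-0.03  0.07 -0.02] w 0.0155
```

Request:
servo_tool:
  series:
    - {"claw": 1, "tx": 0.001, "ty": 0, "tz": 0.0003, "rx": 0, "ry": 0, "rz": 0}
    - {"claw": 1, "tx": 0.0025, "ty": 0, "tz": 0.0004, "rx": 0, "ry": 0, "rz": 0}
    - {"claw": 1, "tx": 0.004, "ty": 0, "tz": 0.0004, "rx": 0, "ry": 0, "rz": 0}
    - {"claw": 1, "tx": 0.004, "ty": 0, "tz": 0.0004, "rx": 0, "ry": 0, "rz": 0}

```text
t: 15.65
ee_pos: [0.5325, 0.0713, -0.0192]
eef_rot: [0.998, 0.06, 0.0, 0.0]
ft_force: [0.0, 0.9, 0.8]
gripper_width: 0.0157
```

Run:
```python
from h import *
st()
```

```text
15.65 pos [ 0.5325  0.0713 -0.0192] yaw 0.1209 F [0.   0.87 0.75] M [-0.06  0.23 -0.02] w 0.0157
```

Request:
servo_tool:
  series:
    - {"claw": 1, "tx": 0.0015, "ty": 0, "tz": 0, "rx": 0, "ry": 0, "rz": 0}
    - {"claw": 1, "tx": 0.003, "ty": 0, "tz": 0, "rx": 0, "ry": 0, "rz": 0}
    - {"claw": 1, "tx": 0.004, "ty": 0, "tz": 0, "rx": 0, "ry": 0, "rz": 0}
    - {"claw": 1, "tx": 0.004, "ty": 0, "tz": 0, "rx": 0, "ry": 0, "rz": 0}

```text
t: 16.15
ee_pos: [0.5361, 0.0717, -0.0192]
eef_rot: [0.998, 0.06, -0.0, 0.0]
ft_force: [-2.4, -0.4, 3.6]
gripper_width: 0.0157
```

Run:
```python
from h import *
st()
```

```text
16.15 pos [ 0.5361  0.0717 -0.0192] yaw 0.1208 F [-2.43 -0.44  3.64] M [-0.09  0.69  0.05] w 0.0157
```

Request:
servo_tool:
  series:
    - {"claw": 1, "tx": 0.001, "ty": 0, "tz": -0.0003, "rx": 0, "ry": 0, "rz": 0}
    - {"claw": 1, "tx": 0.0025, "ty": 0, "tz": -0.0003, "rx": 0, "ry": 0, "rz": 0}
    - {"claw": 1, "tx": 0.004, "ty": 0, "tz": -0.0003, "rx": 0, "ry": 0, "rz": 0}
    - {"claw": 1, "tx": 0.004, "ty": 0, "tz": -0.0003, "rx": 0, "ry": 0, "rz": 0}

```text
t: 16.65
ee_pos: [0.5405, 0.0723, -0.0191]
eef_rot: [0.998, 0.06, 0.0, -0.0]
ft_force: [-0.2, 0.4, -1.5]
gripper_width: 0.0155
```

Run:
```python
from h import *
st()
```

```text
16.65 pos [ 0.5405  0.0723 -0.0191] yaw 0.1209 F [-0.2   0.35 -1.47] M [-0.05  0.05  0.01] w 0.0155
```

Request:
servo_tool:
  series:
    - {"claw": 1, "tx": 0.0015, "ty": 0, "tz": 0, "rx": 0, "ry": 0, "rz": 0}
    - {"claw": 1, "tx": 0.003, "ty": 0, "tz": 0, "rx": 0, "ry": 0, "rz": 0}
    - {"claw": 1, "tx": 0.003, "ty": 0, "tz": 0, "rx": 0, "ry": 0, "rz": 0}

```text
t: 17.02
ee_pos: [0.5433, 0.0726, -0.019]
eef_rot: [0.998, 0.06, 0.0, 0.0]
ft_force: [-0.6, 0.3, -0.9]
gripper_width: 0.0154
```

Run:
```python
from h import *
st()
```

```text
17.02 pos [ 0.5433  0.0726 -0.019 ] yaw 0.1209 F [-0.61  0.27 -0.87] M [-0.05  0.12  0.03] w 0.0154
```

Request:
servo_tool:
  series:
    - {"claw": 1, "tx": 0.0015, "ty": 0, "tz": 0, "rx": 0, "ry": 0, "rz": 0}
    - {"claw": 1, "tx": 0.003, "ty": 0, "tz": 0, "rx": 0, "ry": 0, "rz": 0}
    - {"claw": 1, "tx": 0.003, "ty": 0, "tz": 0, "rx": 0, "ry": 0, "rz": 0}

```text
t: 17.4
ee_pos: [0.5462, 0.073, -0.019]
eef_rot: [0.998, 0.06, 0.0, 0.0]
ft_force: [-1.2, 0.3, -2.1]
gripper_width: 0.0154
```

Run:
```python
from h import *
st()
```

```text
17.4 pos [ 0.5462  0.073  -0.019 ] yaw 0.1208 F [-1.24  0.3  -2.06] M [-0.03  0.05  0.  ] w 0.0154
```

Request:
servo_tool:
  series:
    - {"claw": 1, "tx": 0.0015, "ty": 0, "tz": 0, "rx": 0, "ry": 0, "rz": 0}
    - {"claw": 1, "tx": 0.003, "ty": 0, "tz": 0, "rx": 0, "ry": 0, "rz": 0}
    - {"claw": 1, "tx": 0.003, "ty": 0, "tz": 0, "rx": 0, "ry": 0, "rz": 0}

```text
t: 17.77
ee_pos: [0.5491, 0.0733, -0.0191]
eef_rot: [0.998, 0.06, 0.0, 0.0]
ft_force: [-0.0, 0.6, -1.6]
gripper_width: 0.0158
```

Run:
```python
from h import *
st()
d=get("scene"); W=cloud(d); im=cv2.cvtColor(d["img"],cv2.COLOR_RGB2BGR)[150:270,140:300]
cv2.imwrite("pics/scene11.png",cv2.resize(np.clip(im*1.3,0,255).astype(np.uint8),None,fx=4.8,fy=4.8,interpolation=cv2.INTER_CUBIC))
d=get("wrist"); save(d,"wrist11.png"); st()
```

```text
17.77 pos [ 0.5491  0.0733 -0.0191] yaw 0.1208 F [-0.02  0.65 -1.63] M [-0.08  0.07 -0.01] w 0.0158
17.88 pos [ 0.549   0.0733 -0.0191] yaw 0.1209 F [ 0.75 -1.03 -2.47] M [-0.01 -0.01 -0.02] w 0.0155
```

View pics/scene11.png

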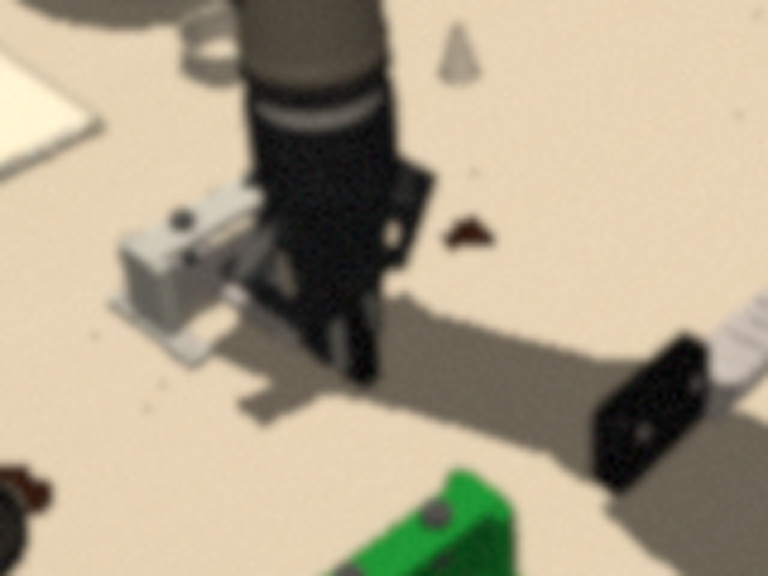

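View pics/wrist11.png

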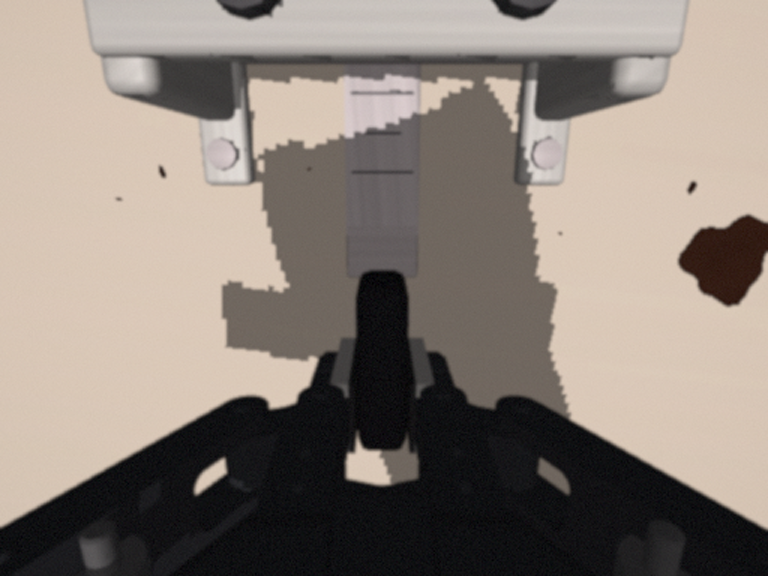

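The blade (columns 346–418) is centred between the feet (250 and 517), and there is no bar contact yet. I'll continue.

Request:
servo_tool:
  series:
    - {"claw": 1, "tx": 0.0015, "ty": 0, "tz": 0, "rx": 0, "ry": 0, "rz": 0}
    - {"claw": 1, "tx": 0.003, "ty": 0, "tz": 0.0001, "rx": 0, "ry": 0, "rz": 0}
    - {"claw": 1, "tx": 0.003, "ty": 0, "tz": 0.0001, "rx": 0, "ry": 0, "rz": 0}

```text
t: 18.25
ee_pos: [0.5508, 0.0735, -0.0192]
eef_rot: [0.998, 0.06, -0.001, 0.0]
ft_force: [-4.5, -0.4, 2.7]
gripper_width: 0.0156
```

Run:
```python
from h import *
st()
```

```text
18.25 pos [ 0.5508  0.0735 -0.0192] yaw 0.1208 F [-4.48 -0.4   2.7 ] M [-0.16  0.91 -0.01] w 0.0156
```

Request:
servo_tool:
  series:
    - {"claw": 1, "tx": 0.0015, "ty": 0, "tz": 0, "rx": 0, "ry": 0, "rz": 0}
    - {"claw": 1, "tx": 0.003, "ty": 0, "tz": 0, "rx": 0, "ry": 0, "rz": 0}
    - {"claw": 1, "tx": 0.003, "ty": 0, "tz": 0, "rx": 0, "ry": 0, "rz": 0}

```text
t: 18.62
ee_pos: [0.552, 0.0736, -0.0192]
eef_rot: [0.998, 0.06, -0.003, 0.001]
ft_force: [-8.3, -0.9, 6.9]
gripper_width: 0.0156
```

Run:
```python
from h import *
st()
```

```text
18.62 pos [ 0.552   0.0736 -0.0192] yaw 0.1208 F [-8.29 -0.89  6.86] M [-0.14  1.51  0.06] w 0.0156
```

The bar contact is starting: Fx is at -8 N, part of it table friction from the arm pressing down. I'll unload vertically and re-read.

Request:
servo_tool:
  series:
    - {"claw": 1, "tx": -0.001, "ty": 0, "tz": -0.0003, "rx": 0, "ry": 0, "rz": 0}
    - {"claw": 1, "tx": -0.001, "ty": 0, "tz": -0.0006, "rx": 0, "ry": 0, "rz": 0}
    - {"claw": 1, "tx": -0.001, "ty": 0, "tz": -0.0006, "rx": 0, "ry": 0, "rz": 0}

```text
t: 19.0
ee_pos: [0.5522, 0.0736, -0.0192]
eef_rot: [0.998, 0.06, -0.002, 0.0]
ft_force: [-4.9, -1.0, -0.8]
gripper_width: 0.0154
```

Run:
```python
from h import *
st()
```

```text
19.0 pos [ 0.5522  0.0736 -0.0192] yaw 0.1209 F [-4.93 -1.01 -0.8 ] M [-0.11  1.08  0.  ] w 0.0154
```

With Fz near zero, Fx is -4.9 N, so the bar presses at about 3.4 N, just starting to lift. I'll go a touch further for a definite grip.

Request:
servo_tool:
  series:
    - {"claw": 1, "tx": 0.001, "ty": 0, "tz": -0.0001, "rx": 0, "ry": 0, "rz": 0}
    - {"claw": 1, "tx": 0.002, "ty": 0, "tz": -0.0001, "rx": 0, "ry": 0, "rz": 0}
    - {"claw": 1, "tx": 0.003, "ty": 0, "tz": -0.0002, "rx": 0, "ry": 0, "rz": 0}
    - {"claw": 1, "tx": 0.003, "ty": 0, "tz": -0.0002, "rx": 0, "ry": 0, "rz": 0}

```text
t: 19.5
ee_pos: [0.5541, 0.0738, -0.0192]
eef_rot: [0.998, 0.06, -0.003, 0.001]
ft_force: [-8.0, -0.8, 0.6]
gripper_width: 0.0152
```

Run:
```python
from h import *
st()
```

```text
19.5 pos [ 0.5541  0.0738 -0.0192] yaw 0.121 F [-8.02 -0.81  0.58] M [-0.1   1.34  0.03] w 0.0152
```

Fx is -8.0 N with Fz about 0.6, so the bar force is about 5 N and the blade is snug. I'll ease off the push and let go.

Request:
servo_tool:
  newtons: 20
  series:
    - {"claw": 1, "tx": -0.001, "ty": 0, "tz": 0, "rx": 0, "ry": 0, "rz": 0}
    - {"claw": 1, "tx": -0.002, "ty": 0, "tz": 0, "rx": 0, "ry": 0, "rz": 0}
    - {"claw": 1, "tx": -0.002, "ty": 0, "tz": 0, "rx": 0, "ry": 0, "rz": 0}

```text
t: 19.88
ee_pos: [0.5544, 0.0738, -0.0188]
eef_rot: [0.998, 0.06, -0.001, 0.0]
ft_force: [-3.3, -0.5, -4.8]
gripper_width: 0.0157
```

Run:
```python
from h import *
st()
```

```text
19.88 pos [ 0.5544  0.0738 -0.0188] yaw 0.1208 F [-3.27 -0.49 -4.81] M [-0.08  0.84  0.05] w 0.0157
```

Request:
servo_tool:
  series:
    - {"claw": 0.76, "tx": 0, "ty": 0, "tz": 0.0002, "rx": 0, "ry": 0, "rz": 0}
    - {"claw": 0.72, "tx": 0, "ty": 0, "tz": 0.0002, "rx": 0, "ry": 0, "rz": 0}
    - {"claw": 0.66, "tx": 0, "ty": 0, "tz": 0.0002, "rx": 0, "ry": 0, "rz": 0}
    - {"claw": 0.6, "tx": 0, "ty": 0, "tz": 0.0002, "rx": 0, "ry": 0, "rz": 0}
    - {"claw": 0.6, "tx": 0, "ty": 0, "tz": 0.0002, "rx": 0, "ry": 0, "rz": 0}

```text
t: 20.5
ee_pos: [0.5551, 0.0741, -0.0184]
eef_rot: [0.998, 0.06, 0.0, 0.0]
ft_force: [-0.1, 0.0, 0.2]
gripper_width: 0.0342
```

Run:
```python
from h import *
st()
d=get("wrist"); save(d,"wrist12.png"); np.savez("pics/wrist12.npz",img=d["img"],W=cloud(d))
```

```text
20.5 pos [ 0.5551  0.0741 -0.0184] yaw 0.1209 F [-0.15  0.02  0.22] M [-0.02  0.02  0.04] w 0.0342
```

View pics/wrist12.png

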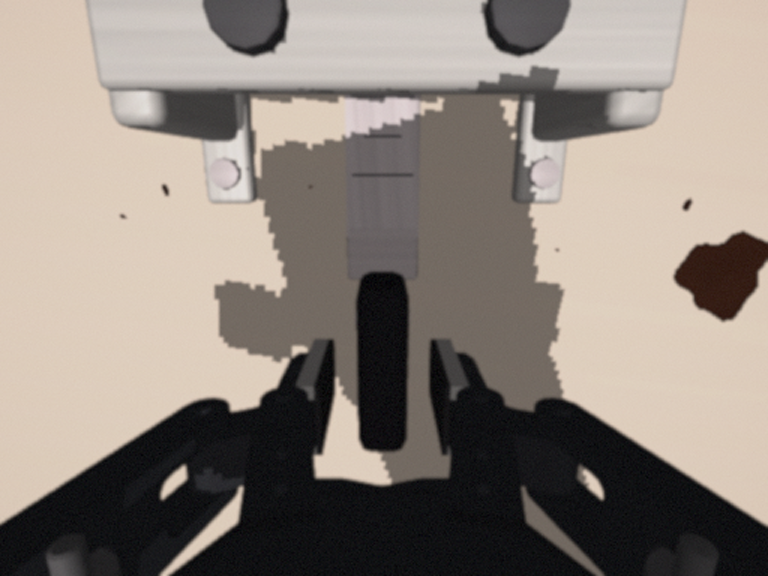

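Released: the block is free between the open fingers and the blade is centred. I'll retreat straight up.

Request:
servo_tool:
  series:
    - {"claw": 0.6, "tx": 0, "ty": 0, "tz": -0.01, "rx": 0, "ry": 0, "rz": 0}
    - {"claw": 0.6, "tx": 0, "ty": 0, "tz": -0.03, "rx": 0, "ry": 0, "rz": 0}
    - {"claw": 0.6, "tx": 0, "ty": 0, "tz": -0.06, "rx": 0, "ry": 0, "rz": 0}
    - {"claw": 0.6, "tx": -0.01, "ty": 0, "tz": -0.1, "rx": 0, "ry": 0, "rz": 0}
    - {"claw": 0.6, "tx": -0.03, "ty": 0, "tz": -0.15, "rx": 0, "ry": 0, "rz": 0}
    - {"claw": 0.6, "tx": -0.06, "ty": 0, "tz": -0.2, "rx": 0, "ry": 0, "rz": 0}
    - {"claw": 0.6, "tx": -0.06, "ty": 0, "tz": -0.22, "rx": 0, "ry": 0, "rz": 0}
    - {"claw": 0.6, "tx": -0.06, "ty": 0, "tz": -0.22, "rx": 0, "ry": 0, "rz": 0}

```text
t: 21.55
ee_pos: [0.4966, 0.0671, 0.2039]
eef_rot: [0.998, 0.06, 0.003, 0.0]
ft_force: [0.6, -0.6, -0.5]
gripper_width: 0.0341
```

Run:
```python
from h import *
st()
o=np.array([0.650,0.085]); yaw=.12; ex=np.array([np.cos(yaw),np.sin(yaw)]); ey=np.array([-ex[1],ex[0]]); B=np.stack([ex,ey],1)
for n in ["wrist","scene"]:
    d=get(n); save(d,n+"13.png"); W=cloud(d); Q=(W[...,:2]-o)@B*1000; z=W[...,2]*1000; img=d["img"].astype(int)
    blk=(Q[...,0]<-50)&(Q[...,0]>-180)&(abs(Q[...,1])<30)&(z>25)&(z<60)&(img.max(-1)<75)
    print(n,"block",blk.sum(),"x",np.round(np.percentile(Q[blk][:,0],[2,98]),1),"y",np.round(np.percentile(Q[blk][:,1],[2,98]),1),"z",np.round(np.percentile(z[blk],[50,98]),1))
    ft=(abs(Q[...,0]+30)<14)&(abs(abs(Q[...,1])-53)<15)&(z>4)&(z<13); print(" feet y",np.round([np.median(Q[ft&(Q[...,1]>0)][:,1]),np.median(Q[ft&(Q[...,1]<0)][:,1])],1),"xfront",np.round(np.percentile(Q[ft][:,0],3),1))
    for t in ["nozzle","tape","lid","brush"]:
        for r in spotter.trace(n,t)[:1]: print(t,round(r["p"],2),np.round(np.nanmedian(W[r["mask"]],0),3))
    if n=="wrist":
        bl=(Q[...,0]<-22)&(Q[...,0]>-75)&(abs(Q[...,1])<20)&(z>4)&(z<20)
        for x in (-70,-60,-50,-40,-30): 
            s=bl&(abs(Q[...,0]-x)<3); print("  blade",x,"y",np.round(np.mean(Q[s][:,1]),1),"z",np.round(np.median(z[s]),1),s.sum())
```

```text
21.55 pos [0.4966 0.0671 0.2039] yaw 0.1208 F [ 0.62 -0.62 -0.52] M [-0.04 -0.   -0.01] w 0.0341
wrist block 675 x [-116.7  -63.9] y [-7.8  7.5] z [37.4 39.1]
 feet y [ 51.6 -53.2] xfront -39.6
nozzle 0.63 [0.571 0.304 0.002]
lid 0.92 [0.571 0.304 0.002]
  blade -70 y nan z nan 0
  blade -60 y -0.0 z 13.9 79
  blade -50 y 0.0 z 13.8 101
  blade -40 y -0.2 z 12.7 114
  blade -30 y -0.0 z 12.0 117
scene block 133 x [-116.7  -66.2] y [-3.7 11.7] z [36.3 39.9]
 feet y [ 56.8 -47.2] xfront -38.2
nozzle 0.56 [ 0.563 -0.401  0.017]
tape 0.96 [ 0.562 -0.401  0.016]
lid 0.59 [0.575 0.302 0.003]
brush 0.75 [0.721 0.324 0.023]
  return _methods._mean(a, axis=axis, dtype=dtype,
  ret = ret.dtype.type(ret / rcount)
```

View pics/wrist13.png

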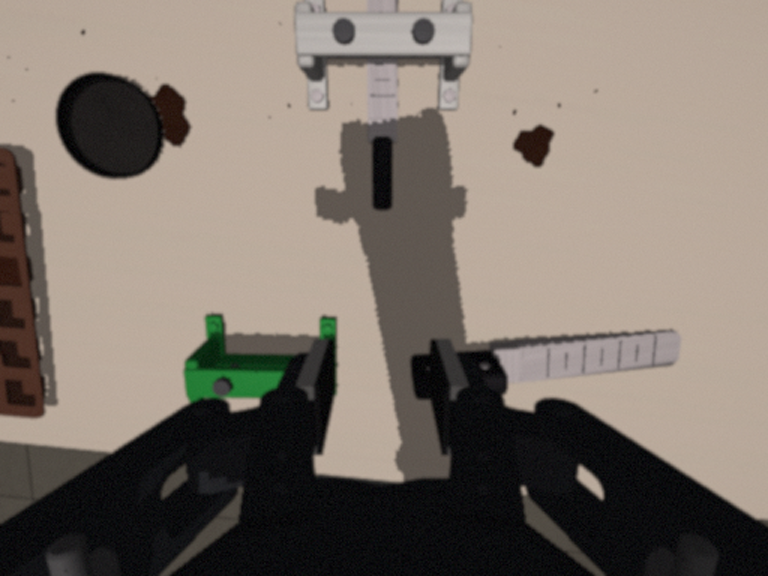

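View pics/scene13.png

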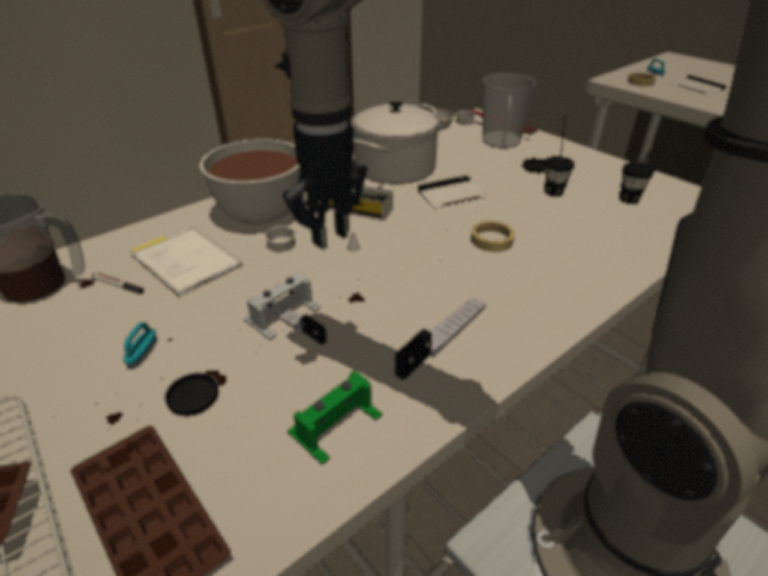

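The final view shows the gauge flat and centred in the gate, origin about 90 mm before the lip and tip about 60 mm past it. The bystanders are where they were, and the arm is clear. Handing in.

Run:
```python
from h import *
print(arm.job_done()); st()
```

```text
the job is handed in; nothing more can be done
None
the job is handed in; nothing more can be done
```

The taper gauge is lying flat in the silver gate, lightly gripped by the bar, and I handed the job in at about 21.7 s. No verdict was reported.

**What I did:** I picked the 178 × 24 mm gauge, not the longer one (about 245 mm). I set it on the table in front of the gate and slid it in until the bar started to drag. I went about 2.5 mm further, eased off the push and let go.

**Last checks:**
- **Bar force:** I worked it out as about 5 N from the push (8.0 N along x, about 0.6 N vertical). I did not test it again after letting go.
- **Position:** the grip centre is about 90 mm before the lip, the tip about 60 mm past it. The blade is within about 1 mm of the middle and nearly parallel to the gate's x axis. It is roughly 9 mm thick at the lip.
- **Surroundings:** the arm is clear. The tape, lid and brush measure within about 1 cm of where they started. I checked the nozzle only by eye, because the network mistook other things for it.

**What failed or disagreed:**
- The fingertips are about 33 mm short of the reported TCP, contrary to the description. My first grasp therefore closed above the grip block and pressed on it with about 7 N. I corrected for this using the depth images.
- One move call was refused because its rows lacked fields.
- During the slide the arm sometimes pressed the gauge onto the table with up to about 9 N. I relieved that before reading the bar force.

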